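# Hang the hook-on bin on the slatted stand at a cigar roller's bench

### The job

Pick up the small steel bin and hang it by its hooked lip in the middle of the upper groove of the slatted stand: tilt its front up to work the lip into the groove, then turn it down until it sits home, level and hanging free with its back against the slats. Feel your way in gently, never forcing the bin against the stand, and leave the jar, the mould block and the leaf knife where they are.

Things in the scene. Friction and masses are not known exactly. Their poses are not given: they have to be found in the camera images.
- stand: Fixed upright slatted wooden rack, 320 mm wide, slats towards the robot; origin on the bench under the middle of the slats' front face. x: level, into the wall; y: along the grooves; z: up. All slats and grooves, as one set, are clamped firmly to the posts at an unmeasured height, 6 to 46 mm above their lowest setting: find it by touch or sight. Flat scissors hang 140 mm from the middle at the -y end.
- groove (a point): Stand's mark, axes as the stand: on the slats' front face, mid-width, 100 mm over the bench, where the upper groove's lower edge would be at the lowest setting; the true edge is 6 to 46 mm higher, x and y are true. From the true edge: opening 0 to 16 mm up, top slat 16 to 61 mm up, middle slat 0 to 45 mm down, below it a second groove not used. Slats 5 mm thick; open behind (posts only at the ends).
- bin_centre (a point): Centre of the box of the loose steel bin, half-way up: 22.5 mm over its underside. Open-topped box 90 mm long (x) by 56 mm wide (y) by 45 mm high, walls 3 mm, about 200 g, upright on the bench at the start. Its -x is the front, +x the back with the hook, z up.
- bin: The same bin, origin under its centre, same axes. Back plate 56 mm wide, rear face at x 48 mm, 62 mm tall. From its top a tongue 44 mm wide, 4 mm thick (z 58 to 62 mm) runs 12 mm back to a lip 4 mm thick (x 56 to 60 mm) rising to z 80 mm: 8 mm between plate and lip for the 5 mm slat. The lip goes in with the front tilted up about 45 degrees, then turns down about the tongue; it cannot enter level.
- bin_root (a point): Point of the bin, same axes: on the back plate's rear face, mid-width, level with the tongue's underside; 48 mm behind and 35.5 mm above bin_centre. Hung home, it lies on the slats' front face at the true lower edge of the upper groove: the tongue rests on that edge, the lip stands 6 mm up behind the top slat, the plate leans on the middle slat.
- paste_jar: Bystander: closed amber glass jar, 60 mm across, 75 mm tall; origin under its centre. Leave alone.
- mould: Bystander: dark wooden mould block with six ridges, 60 x 150 x 38 mm, long along its y; origin under its centre. Leave alone.
- leaf_knife: Bystander: flat round steel leaf knife, blade 116 mm across and 5 mm thick, with a straight 11 mm wooden spine; origin under the blade's centre. Leave alone.
Mind the look-alikes: they are no part of the job. Leave any turquoise look-alike of the bin alone.

How it is judged (in metres and radians):
On the way:
1. the bin, tilted front up by more than 0.3 rad, has its lip in the upper groove behind the front face (angle between bin's own z axis and vertical between 0.3 and 1.2 rad and x of bin_root in the frame of groove between -0.012 and 0.01 m and z of bin_root in the frame of groove between -0.002 and 0.066 m and x of bin_centre in the frame of groove below -0.03 m and z of bin_centre in the frame of groove above -0.017 m), for 0.1 s.
At the end, for the whole second after the job is handed in: The bin hangs free, still and carried by the stand in the upper groove: bin_root at most 5 mm in front of the slats' face, within 25 mm of the groove's middle and 3 to 49 mm above the mark, the bin within 0.1 rad of upright and 0.12 rad of square to the face (x of bin_root in the frame of groove between -0.005 and 0.003 m and y of bin_root in the frame of groove between -0.025 and 0.025 m and z of bin_root in the frame of groove between 0.003 and 0.049 m and angle between bin's own z axis and vertical below 0.1 rad and angle between the x axis of bin and the x axis of groove, either way round below 0.12 rad and contact force between bin and stand above 0.5 N and linear speed of bin below 0.02 m/s and angular speed of bin below 0.2 rad/s); the robot touches nothing.
It fails at once if while the gripper holds or pushes the bin (over 8 N), the bin is pressed against the stand with more than 30 N (contact force between bin and stand above 30 N and contact force between the fingers and bin above 8 N).
It fails at once if the jar is moved more than 15 mm (distance of paste_jar from where it was at the start of the episode above 0.015 m).
It fails at once if the mould block is moved more than 15 mm (distance of mould from where it was at the start of the episode above 0.015 m).
It fails at once if the leaf knife is moved more than 15 mm (distance of leaf_knife from where it was at the start of the episode above 0.015 m).
It also fails if it takes over 61 s, if anything falls off the work surface, if the arm or the gripper's body presses on something with over 40 N, if the wrist force passes 120 N, or if a joint passes its speed limit or range.

### The arm

A 7-joint arm with a two-finger parallel gripper is mounted at the origin on the work surface. World frame = base frame: x ahead of the robot, y to its left, z up, the work surface at z = 0. Lengths are in m, angles in degrees, forces in N, time in s.
With the tool pointing down it reaches from about 0.4 to 0.9 m from the base axis. Payload 5.5 kg.
Tool frame: the origin (TCP) lies between the finger pads; the fingertips stand 22 mm ahead of it and the grasp point (between the pads) lies 3 mm ahead of it (bot.finger_overhang is the distance from the TCP to the fingertips, in m); y points along the fingers, x is the direction in which the jaws open and shut, and the axes are right-handed (so a half turn about y gives the same grasp; the last joint's range is limited). The gripper opens to 92 mm and grips with 3 to 60 N. Pads are 19 mm wide; open, the fingers measure 130 mm over their backs; the gripper's body (75 mm by 190 mm) begins 47 mm behind the grasp point.
Start: joints at [-61.18, 28.699, -24.465, 88.831, 12.651, 65.22, -12.049], TCP at [0.154, 0.631, 0.222] pointing down, gripper open.
Joint ranges: [-164.97, 164.97], [-17.58, 116.51], [-87.97, 89.64], [11.32, 138.91], [-80.73, 260.73], [10.89, 115.49], [-147.41, 147.41]. Speed limits (degrees/s): [147.25, 147.25, 180, 180, 180, 180, 180].

### API

Orientations are given as a 3x3 rotation matrix whose columns are the frame's x, y, z axes.
In Python, from bench import observe, eyes, bot gives the robot as it stands. The module is installed in compiled form; this text tells all that it offers.
- The arm moves only by the tool apply_moves, never from a script. Its argument "rows" is a list that holds one entry, the list of rows, each a list of 7 numbers: the opening, from 0 (shut) to 1 (fully open), then the shift along the tool's x, y, z in m, then the turn, a rotation vector about the tool's x, y, z in rad. In form: [[[grip, tx, ty, tz, wx, wy, wz], ...]]. A call has 1 to 20 rows; each row is the pose to reach, as a shift and turn from the pose commanded when the call began, along the tool's axes at that moment; what a row does not reach only later rows make up. A row lasts 1/12 s, in which the tool goes at most 41.7 mm and 7.16 degrees, less where a joint would pass 70% of its speed; a pose out of reach is approached as far as the arm can. A call with a gripper value outside its range is refused whole. The fingers move at their own pace and stop on an object; the grip force is fixed at half the most. Time passes only in rows, so rows that repeat a pose let the fingers close. It gives the time, the measured TCP pose, the force and the opening at its end, in the units of the state.
- observe(): the state, without advancing time (a new reading comes with each control period).
- eyes.get_image(name): name is "scene" or "top" or "wrist"; returns the picture (420x560x3 uint8, red, green, blue); there is no depth.
- eyes.calibration(name): a dict with "intrinsics" (3x3 intrinsics, pixels), "D" ([k1, k2, p1, p2, k3] as OpenCV has them; the pictures are not rectified), "extrinsics" (4x4, takes a point from camera to world coordinates); the wrist camera has in their place "T_tool_cam" (4x4, takes a point from camera to tool coordinates, whose origin is the TCP and whose axes are the tool frame's). Camera axes: x right, y up, looking along -z (the intrinsics and any distortion apply to the point x, -y, -z); pixel columns grow to the right and rows downward; lengths in m; the calibration is good to about 2 mm. A picture is of the moment at which its call begins: read the wrist's pose just before it. calibration takes no time and is no camera call.
- bot.close_job(): hands the job in, once; it reports no verdict.
The state is a dict: "time_s": time; "joint_pos": joint angles; "qvel": joint speeds; "joint_efforts": joint torques, N m; "position": TCP position; "tool_rot": TCP orientation; "wrist_force": force on the tool from outside, world axes, zero at the start; "moment": the same for the moment, N m; "width": finger opening in m.
Only numpy, scipy, OpenCV 4.12 (cv2) and the standard library are available. Lean on these libraries where they do the work, as an engineer would, in place of code of your own. Each camera call takes 0.05 s, during which the arm holds its last target.

## Working session

There is one attempt and no reset: what is moved stays moved. The work goes in short steps, Python scripts to look and compute and a tool call to move; the robot and the scene stay as the last step left them, time stands still between calls to the robot, and variables do not carry over. Pictures are saved under pics/ and viewed, and the job is handed in when it is done.

Besides the shell and the picture viewer there is one more tool, called after "Emit:" as a command line: name --argument value ..., lists and objects as JSON in quotes. apply_moves: Moves the arm, as the interface text tells. Its arguments: {"type":"object","properties":{"rows":{"type":"array"}},"required":["rows"]}

```bash
mkdir -p pics; python3 - <<'E'
from bench import observe, eyes, bot
import cv2,numpy as np,json
s=observe();print(s)
for n in ["scene","top","wrist"]:
    im=eyes.get_image(n);cv2.imwrite(f"pics/{n}0.png",im[:,:,::-1])
    np.save(f"pics/{n}0.npy",im)
    c=eyes.calibration(n);print(n,{k:np.round(v,4).tolist() for k,v in c.items()})
E
```

```text
{'time_s': 0.0, 'joint_pos': array([-61.18206216,  28.75544956, -24.4531623 ,  88.89148708,
        12.65123837,  65.22077438, -12.04947174]), 'qvel': array([ 0.0421806 , -0.01868327, -0.11160423,  0.0109812 , -0.06339775,
       -0.113043  ,  0.02219922]), 'joint_efforts': array([ 6.65088792e-04, -5.66576242e+01, -5.81611499e+00, -2.79112476e+01,
       -6.86942646e-02,  3.05149506e-02,  1.64776143e-04]), 'position': array([0.15423527, 0.63069319, 0.22066003]), 'tool_rot': array([[ 2.37426592e-01, -5.34621668e-04, -9.71405337e-01],
       [ 9.71403444e-01, -1.91880806e-03,  2.37427185e-01],
       [-1.99087411e-03, -9.99998016e-01,  6.37572713e-05]]), 'wrist_force': array([-0.5278655 , -0.67006026, -0.43971852]), 'moment': array([ 0.01390763, -0.02247475,  0.0307209 ]), 'width': 0.09201013452253894}
scene {'intrinsics': [[412.2985, 0.0, 276.4551], [0.0, 412.2985, 209.5373], [0.0, 0.0, 1.0]], 'D': [-0.0404, 0.0, 0.0, 0.0, 0.0], 'extrinsics': [[0.1048, -0.7315, 0.6737, 1.1935], [0.9945, 0.0755, -0.0727, -0.0685], [0.0023, 0.6777, 0.7354, 0.83], [0.0, 0.0, 0.0, 1.0]]}
top {'intrinsics': [[529.5149, 0.0, 281.5936], [0.0, 529.5149, 217.4589], [0.0, 0.0, 1.0]], 'D': [-0.0862, 0.0, 0.0, 0.0, 0.0], 'extrinsics': [[-0.0271, 0.9838, -0.177, 0.3263], [-0.9996, -0.028, -0.0024, -0.0006], [-0.0074, 0.1769, 0.9842, 1.2434], [0.0, 0.0, 0.0, 1.0]]}
wrist {'intrinsics': [[358.8978, 0.0, 278.5238], [0.0, 358.8978, 207.2421], [0.0, 0.0, 1.0]], 'D': [0.0273, 0.0, 0.0, 0.0, 0.0], 'T_tool_cam': [[1.0, -0.0003, -0.0003, -0.0012], [-0.0002, 0.2737, -0.9618, -0.1624], [0.0003, 0.9618, 0.2737, 0.074], [0.0, 0.0, 0.0, 1.0]]}
```

View pics/scene0.png

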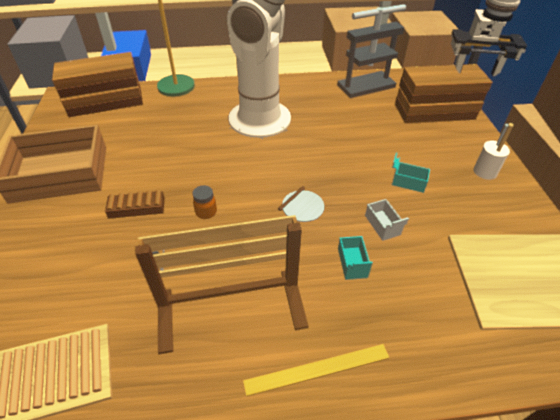

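View pics/top0.png

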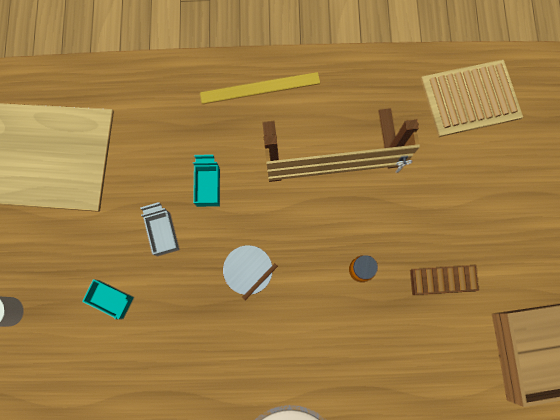

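View pics/wrist0.png

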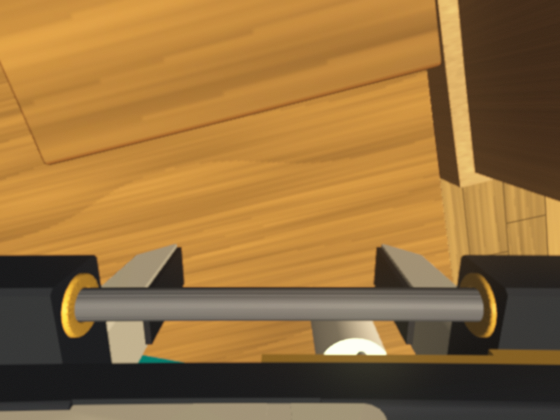

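The scene view shows the steel bin at about (385,218), turquoise look-alikes at (410,175) and (354,257), and the back of the stand at (220,250). In the top view the steel bin is at (160,230) with its hook towards the stand, the turquoise bins are at (206,180) and (108,299), and the stand is at (342,163). Steel is the right choice by colour. I'll check that in close crops.

```bash
python3 - <<'E'
import cv2,numpy as np
t=cv2.imread("pics/top0.png");s=cv2.imread("pics/scene0.png")
def crop(im,x0,y0,w,h,k,n):
    c=cv2.resize(im[y0:y0+h,x0:x0+w],None,fx=k,fy=k,interpolation=cv2.INTER_CUBIC);cv2.imwrite(n,c)
crop(t,130,190,70,75,8,"pics/c_bin_t.png")
crop(t,255,100,175,95,4.5,"pics/c_st_t.png")
crop(s,130,210,190,150,4,"pics/c_st_s.png")
crop(s,355,190,60,55,9,"pics/c_bin_s.png")
E
```

```text
(no output)
```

View pics/c_bin_t.png

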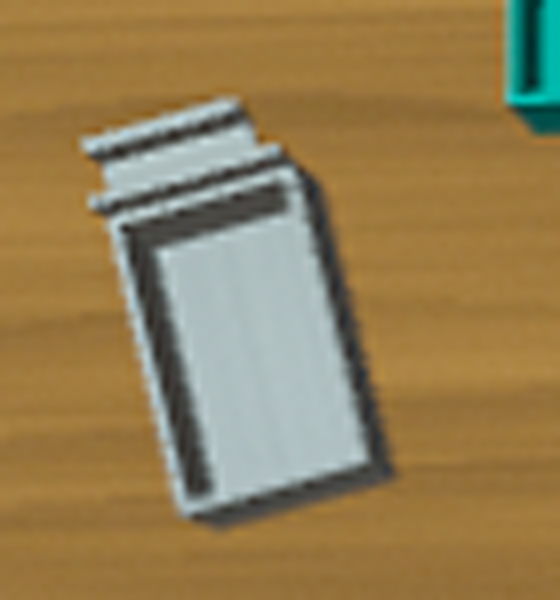

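View pics/c_st_t.png

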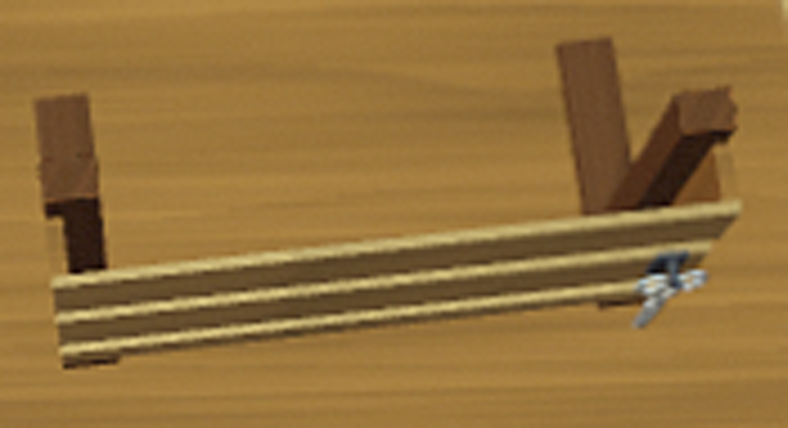

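View pics/c_st_s.png

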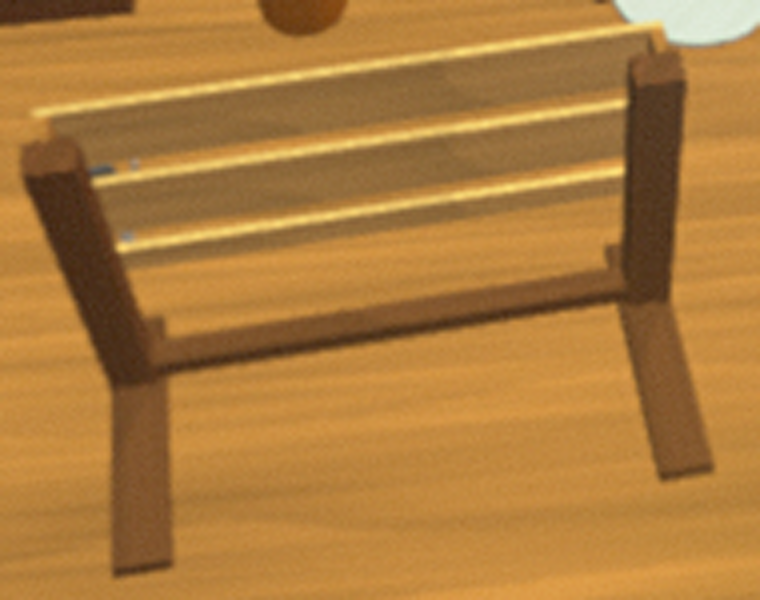

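View pics/c_bin_s.png

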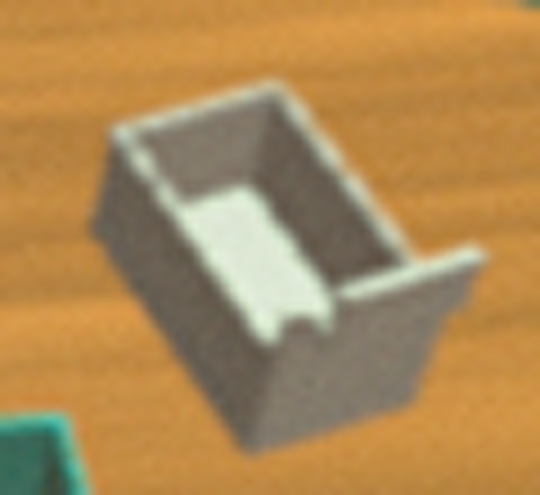

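```bash
cat > h.py <<'E'
import numpy as np,cv2
from bench import observe, eyes, bot
def ray(n,px,T=None):
    c=eyes.calibration(n)
    u=cv2.undistortPoints(np.array([[px]],float),c["intrinsics"],c["D"])[0,0]
    E=c["extrinsics"] if T is None else T
    d=E[:3,:3]@np.array([u[0],-u[1],-1]);return E[:3,3],d/np.linalg.norm(d)
def plane(n,px,z,T=None):
    o,d=ray(n,px,T);return o+d*(z-o[2])/d[2]
def tri(r1,r2):
    A=np.array([r1[1],-r2[1]]).T;t=np.linalg.lstsq(A,r2[0]-r1[0],rcond=None)[0]
    a=r1[0]+r1[1]*t[0];b=r2[0]+r2[1]*t[1];return (a+b)/2,np.linalg.norm(a-b)
def cp(u,v,k,x0,y0): return ((u+.5)/k-.5+x0,(v+.5)/k-.5+y0)
def wristT():
    s=observe();M=np.eye(4);M[:3,:3]=s["tool_rot"];M[:3,3]=s["position"];return M@eyes.calibration("wrist")["T_tool_cam"]
E
python3 - <<'E'
from h import *
np.set_printoptions(precision=4,suppress=True)
t=lambda u,v:cp(u,v,4.5,255,100)
s=lambda u,v:cp(u,v,4,130,210)
L=tri(ray("top",t(54,283)),ray("scene",s(660,27)));R=tri(ray("top",t(740,207)),ray("scene",s(33,114)))
print("top slat",L,R,np.linalg.norm(L[0]-R[0]))
# edges mid slat/lower slat at known faces: intersect with plane x? print rays on face
for nm,a,b in [("mid",(60,318),(640,258)),("low",(62,352),(630,292))]:
  for z in (.1,.115,.13): print(nm,z,plane("top",t(*a),z),plane("top",t(*b),z))
b=lambda u,v:cp(u,v,8,130,190)
for nm,p,z in [("rimFL",(186,516),.045),("rimFR",(376,466),.045),("botFL",(212,526),0),("botFR",(395,475),0),("plateL",(90,205),.062),("plateR",(287,150),.062),("lipL",(83,150),.08),("lipR",(240,103),.08)]:
  print(nm,plane("top",b(*p),z))
q=lambda u,v:cp(u,v,9,355,190)
for nm,p,z in [("botBR",(250,450),0),("botBL",(410,405),0),("botFR",(95,225),0),("lipL",(488,255),.08),("rimFL",(275,82),.045),("rimFR",(113,130),.045)]:
  print("scene",nm,plane("scene",q(*p),z))
E
```

```text
top slat (array([0.6314, 0.03  , 0.1913]), np.float64(0.0003758262755540978)) (array([ 0.6585, -0.2871,  0.1933]), np.float64(0.0008009609758546463)) 0.31819841849584163
mid 0.1 [0.6397 0.0298 0.1   ] [ 0.6627 -0.2605  0.1   ]
mid 0.115 [0.6356 0.0294 0.115 ] [ 0.6583 -0.2571  0.115 ]
mid 0.13 [0.6315 0.029  0.13  ] [ 0.6539 -0.2537  0.13  ]
low 0.1 [0.6223 0.0292 0.1   ] [ 0.6453 -0.2542  0.1   ]
low 0.115 [0.6184 0.0288 0.115 ] [ 0.6411 -0.2509  0.115 ]
low 0.13 [0.6145 0.0284 0.13  ] [ 0.6369 -0.2476  0.13  ]
rimFL [0.4651 0.2993 0.045 ]
rimFR [0.4781 0.2445 0.045 ]
botFL [0.4672 0.3027 0.    ]
botFR [0.481 0.248 0.   ]
plateL [0.5532 0.3241 0.062 ]
plateR [0.5675 0.2674 0.062 ]
lipL [0.5656 0.3215 0.08  ]
lipR [0.5778 0.2769 0.08  ]
scene botBR [0.5656 0.2737 0.    ]
scene botBL [ 0.5542  0.3246 -0.    ]
scene botFR [0.4762 0.251  0.    ]
scene lipL [0.5671 0.324  0.08  ]
scene rimFL [0.4648 0.3012 0.045 ]
scene rimFR [0.4791 0.2483 0.045 ]
```

```bash
cat > plan.py <<'E'
import numpy as np
# bin profile rel. root as boxes (x0,x1,z0,z1) mm ; slats likewise rel. true edge
B=[(-3,0,-58,4),(0,12,0,4),(8,12,0,22),(-93,-3,-58,-13)]
S=[(0,5,16,61),(0,5,-45,0)]
def pts(b,n=1.0):
    x=np.linspace(b[0],b[1],max(2,int((b[1]-b[0])/n)+1));z=np.linspace(b[2],b[3],max(2,int((b[3]-b[2])/n)+1))
    P=[(i,j) for i in x for j in (b[2],b[3])]+[(i,j) for j in z for i in (b[0],b[1])];return np.array(P)
def sd(P,b): # signed dist pts->box
    c=np.array([(b[0]+b[1])/2,(b[2]+b[3])/2]);h=np.array([(b[1]-b[0])/2,(b[3]-b[2])/2])
    q=abs(P-c)-h;return np.linalg.norm(np.maximum(q,0),axis=1)+np.minimum(q.max(1),0)
BP=np.vstack([pts(b) for b in B]);SP=np.vstack([pts(s) for s in S])
def clr(r,th):
    c,s=np.cos(th),np.sin(th);M=np.array([[c,s],[-s,c]])
    W=BP@M.T+r;V=(SP-r)@M
    return min(min(sd(W,k).min() for k in S),min(sd(V,k).min() for k in B))
if __name__=="__main__":
    for d in (60,56,52,45,40,35,30,25,20,15,10,5,0):
        best=[]
        for rx in np.arange(-14,4.1,1):
            for rz in np.arange(-2,20,1):
                best.append((clr(np.array([rx,rz]),np.radians(d)),rx,rz))
        best.sort(reverse=True);print(d,[tuple(np.round(b,1).tolist()) for b in best[:3]], "spread", [(b[1],b[2]) for b in best if b[0]>best[0][0]-.4][:8])
    for d in (60,52,45):
      for rx in range(-40,1,4):
        b=max((clr(np.array([rx,rz]),np.radians(d)),rz) for rz in np.arange(-30,20,1.));print(d,rx,np.round(b,1))
E
python3 plan.py
```

```text
60 [(3.7, -14.0, 10.0), (3.6, -9.0, 13.0), (3.5, -12.0, 11.0)] spread [(np.float64(-14.0), np.int64(10)), (np.float64(-9.0), np.int64(13)), (np.float64(-12.0), np.int64(11)), (np.float64(-11.0), np.int64(12)), (np.float64(-10.0), np.int64(12)), (np.float64(-13.0), np.int64(11))]
56 [(3.3, 4.0, 8.0), (3.2, -8.0, 13.0), (3.2, -11.0, 11.0)] spread [(np.float64(4.0), np.int64(8)), (np.float64(-8.0), np.int64(13)), (np.float64(-11.0), np.int64(11)), (np.float64(-14.0), np.int64(9)), (np.float64(4.0), np.int64(7)), (np.float64(-7.0), np.int64(13)), (np.float64(-12.0), np.int64(10)), (np.float64(-9.0), np.int64(12))]
52 [(3.2, 4.0, 8.0), (3.2, 3.0, 8.0), (3.1, 4.0, 7.0)] spread [(np.float64(4.0), np.int64(8)), (np.float64(3.0), np.int64(8)), (np.float64(4.0), np.int64(7)), (np.float64(-7.0), np.int64(13))]
45 [(3.1, 3.0, 8.0), (3.1, 2.0, 8.0), (3.1, -6.0, 12.0)] spread [(np.float64(3.0), np.int64(8)), (np.float64(2.0), np.int64(8)), (np.float64(-6.0), np.int64(12)), (np.float64(2.0), np.int64(7)), (np.float64(1.0), np.int64(8)), (np.float64(4.0), np.int64(8)), (np.float64(3.0), np.int64(7))
[... 2175 characters left out ...]
.int64(15)), (np.float64(-14.0), np.int64(14)), (np.float64(-14.0), np.int64(13)), (np.float64(-14.0), np.int64(12))]
60 -40 [16.8  7. ]
60 -36 [13.3  7. ]
60 -32 [10.2  7. ]
60 -28 [7.2 6. ]
60 -24 [5.2 6. ]
60 -20 [4.1 7. ]
60 -16 [3.6 9. ]
60 -12 [ 3.5 11. ]
60 -8 [ 3.3 13. ]
60 -4 [ 1.5 12. ]
60 0 [ 0.7 10. ]
52 -40 [17.2  4. ]
52 -36 [13.8  4. ]
52 -32 [10.6  4. ]
52 -28 [7.6 3. ]
52 -24 [5.1 3. ]
52 -20 [3.8 5. ]
52 -16 [2.6 6. ]
52 -12 [2.5 9. ]
52 -8 [ 2.6 12. ]
52 -4 [ 1.6 12. ]
52 0 [1.6 9. ]
45 -40 [17.8  1. ]
45 -36 [14.3  1. ]
45 -32 [11.2  1. ]
45 -28 [8.4 1. ]
45 -24 [5.7 1. ]
45 -20 [3.6 2. ]
45 -16 [2.1 4. ]
45 -12 [1.6 8. ]
45 -8 [ 2.3 11. ]
45 -4 [ 2.4 11. ]
45 0 [2.1 8. ]
```

```bash
cat >> h.py <<'E'
from scipy.spatial.transform import Rotation as Ro
def tool(yaw,elev):
    # yaw deg of bin/stand x axis, elev: deg below horizontal of tool y
    a,e=np.radians(yaw),np.radians(elev)
    x=np.array([-np.sin(a),np.cos(a),0]);f=np.array([np.cos(a),np.sin(a),0])
    y=f*np.cos(e)-np.array([0,0,1])*np.sin(e);return np.array([x,y,np.cross(x,y)]).T
def delta(p,R):
    s=observe();R0=s["tool_rot"]
    return np.round(np.r_[R0.T@(p-s["position"]),Ro.from_matrix(R0.T@R).as_rotvec()],4).tolist()
BYAW=14.3;BC=np.array([.515,.284,0])
def grasp_tcp(gx=-.005,gz=.032,back=0.,elev=45):
    R=tool(BYAW,elev);f=np.array([np.cos(np.radians(BYAW)),np.sin(np.radians(BYAW)),0])
    return BC+f*gx+np.array([0,0,gz])-R[:,1]*(.003+back),R
E
python3 -c "
from h import *
print(delta(*grasp_tcp(back=.12)),grasp_tcp(back=.12)[0])"
```

```text
[-0.2944, 0.1024, -0.3516, -0.7697, -0.4632, -0.1934] [0.42587562 0.26128248 0.11897413]
```

```bash
python3 -c "
from h import *
p,R=grasp_tcp(back=.12);p[2]=.26
print(delta(p,R))"
```

```text
[-0.2946, -0.0387, -0.3516, -0.7697, -0.4632, -0.1934]
```

Emit:
apply_moves --rows '[[[1, -0.03, -0.039, -0.035, 0, 0, 0], [1, -0.06, -0.039, -0.07, 0, 0, 0], [1, -0.09, -0.039, -0.105, -0.08, -0.05, -0.02], [1, -0.115, -0.039, -0.135, -0.16, -0.1, -0.04], [1, -0.14, -0.039, -0.165, -0.24, -0.14, -0.06], [1, -0.165, -0.039, -0.195, -0.32, -0.19, -0.08], [1, -0.19, -0.039, -0.225, -0.4, -0.24, -0.1], [1, -0.215, -0.039, -0.255, -0.48, -0.29, -0.12], [1, -0.24, -0.039, -0.285, -0.56, -0.34, -0.14], [1, -0.265, -0.039, -0.315, -0.64, -0.385, -0.16], [1, -0.28, -0.039, -0.335, -0.71, -0.43, -0.18], [1, -0.2946, -0.039, -0.3516, -0.77, -0.4632, -0.1934], [1, -0.2946, -0.039, -0.3516, -0.77, -0.4632, -0.1934], [1, -0.2946, -0.039, -0.3516, -0.77, -0.4632, -0.1934]]]'

```text
time_s: 1.32
position: [0.4167, 0.2768, 0.2748]
tool_rot: [[-0.231, 0.656, -0.719], [0.972, 0.184, -0.145], [0.037, -0.732, -0.68]]
wrist_force: [-0.8, -1.1, -0.2]
width: 0.0921
```

Emit:
apply_moves --rows '[[[1, 0, 0, 0, 0, 0, 0], [1, 0, 0, 0, 0, 0, 0]]]'

```text
time_s: 1.48
position: [0.4179, 0.2744, 0.2743]
tool_rot: [[-0.225, 0.656, -0.72], [0.974, 0.179, -0.141], [0.036, -0.733, -0.679]]
wrist_force: [0.5, -0.1, 0.4]
width: 0.092
```

```bash
python3 -c "
from h import *
s=observe();print(s['position'],s['joint_pos'],s['wrist_force'])
print(delta(*grasp_tcp(back=.12)))
T=wristT();im=eyes.get_image('wrist');cv2.imwrite('pics/w1.png',im[:,:,::-1]);np.save('pics/w1T.npy',T)"
```

```text
[0.41785382 0.27442809 0.27433272] [-10.99862401 -11.62779415 -39.04386284 138.88115841  50.49865421
  21.76985615   7.43345747] [ 0.54081667 -0.09501887  0.43697283]
[-0.0202, 0.1168, 0.1016, -0.0378, -0.0411, 0.0106]
```

View pics/w1.png

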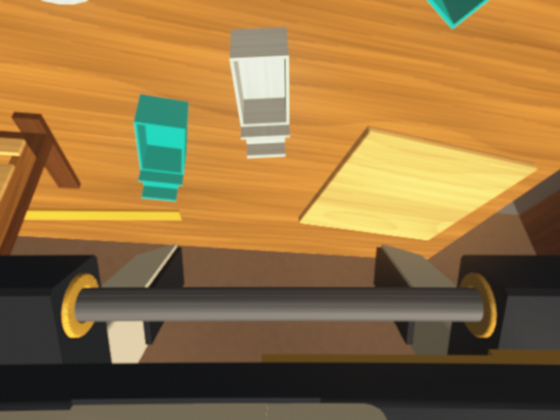

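```bash
python3 -c "
from h import *
p,R=grasp_tcp(back=.05);p[2]+=.06;print(p)
print(delta(p,R))"
```

```text
[0.47383945 0.27350831 0.12947666]
[-0.0203, 0.1429, 0.0576, -0.0385, -0.0396, 0.0128]
```

Emit:
apply_moves --rows '[[[1, -0.005, 0.036, 0.015, -0.01, -0.01, 0.003], [1, -0.01, 0.072, 0.03, -0.02, -0.02, 0.006], [1, -0.015, 0.107, 0.044, -0.03, -0.03, 0.009], [1, -0.0203, 0.143, 0.0576, -0.0385, -0.04, 0.0128], [1, -0.0203, 0.143, 0.0576, -0.0385, -0.04, 0.0128], [1, -0.0203, 0.143, 0.0576, -0.0385, -0.04, 0.0128], [1, -0.0203, 0.143, 0.0576, -0.0385, -0.04, 0.0128]]]'

```text
time_s: 2.12
position: [0.4493, 0.2592, 0.1542]
tool_rot: [[-0.268, 0.62, -0.737], [0.957, 0.081, -0.28], [-0.114, -0.78, -0.615]]
wrist_force: [0.2, -1.3, -1.1]
width: 0.0917
```

```bash
python3 -c "
from h import *
s=observe();print(s['position'],s['joint_pos'],s['tool_rot'])
print(delta(*grasp_tcp(back=0)))
T=wristT();im=eyes.get_image('wrist');cv2.imwrite('pics/w2.png',im[:,:,::-1]);np.save('pics/w2T.npy',T)"
```

```text
[0.44933155 0.25917152 0.15420751] [ 18.70497171  30.82556825 -79.59162763 138.85420069  95.05929438
  55.15780865 -20.16879767] [[-0.268476    0.61996183 -0.73727062]
 [ 0.95653232  0.08110207 -0.28012209]
 [-0.11387083 -0.78042923 -0.61478748]]
[0.02, 0.132, 0.024, -0.1167, 0.0938, -0.0694]
```

View pics/w2.png

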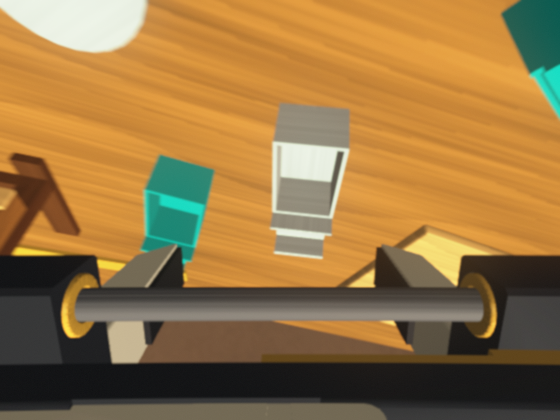

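```bash
python3 -c "
from h import *
p,R=grasp_tcp(elev=55);p[2]+=.1;print(p)
print(delta(p,R))"
```

```text
[0.50848751 0.28233999 0.13445746]
[0.005, 0.0465, -0.0482, 0.0342, 0.0765, -0.0646]
```

Emit:
apply_moves --rows '[[[1, 0.002, 0.015, -0.016, 0.01, 0.025, -0.02], [1, 0.004, 0.031, -0.032, 0.02, 0.05, -0.04], [1, 0.005, 0.0465, -0.0482, 0.0342, 0.0765, -0.0646], [1, 0.005, 0.0465, -0.0482, 0.0342, 0.0765, -0.0646], [1, 0.005, 0.0465, -0.0482, 0.0342, 0.0765, -0.0646], [1, 0.005, 0.0465, -0.0482, 0.0342, 0.0765, -0.0646], [1, 0.005, 0.0465, -0.0482, 0.0342, 0.0765, -0.0646]]]'

```text
time_s: 2.75
position: [0.5113, 0.28, 0.1481]
tool_rot: [[-0.249, 0.577, -0.778], [0.968, 0.133, -0.212], [-0.018, -0.806, -0.592]]
wrist_force: [0.5, -0.5, 0.8]
width: 0.0914
```

```bash
python3 -c "
from h import *
s=observe();print(s['position'],s['joint_pos'],s['tool_rot'])
p,R=grasp_tcp(elev=55);p[2]+=.1;print(delta(p,R))
T=wristT();im=eyes.get_image('wrist');cv2.imwrite('pics/w3.png',im[:,:,::-1]);np.save('pics/w3T.npy',T)"
```

```text
[0.51128639 0.28000597 0.14811909] [ 21.44123444  36.12705429 -75.75560681 131.55398067  96.45711533
  49.92761693 -14.31618514] [[-0.24943863  0.57728378 -0.77751129]
 [ 0.96821472  0.1333683  -0.21159667]
 [-0.01845596 -0.80557826 -0.59220186]]
[0.0032, 0.0097, 0.0098, 0.0231, 0.0128, -0.0135]
```

View pics/w3.png

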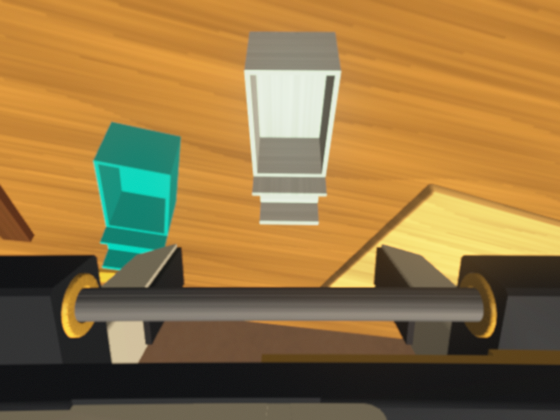

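```bash
python3 -c "
from h import *
T=np.load('pics/w3T.npy')
P=[plane('wrist',q,z,T) for q,z in [((246,72),.045),((341,71),.045),((251,33),0),((336,33),0),((260,223),.08),((319,223),.08),((253,178),.062),((327,178),.062)]]
for p in P: print(p.round(4))
f=(P[0]+P[1])/2;l=(P[4]+P[5])/2;d=(l-f)[:2];print(np.degrees(np.arctan2(d[1],d[0])),np.hypot(*d), f[:2]+d/np.hypot(*d)*.045,l[:2]-d/np.hypot(*d)*.06)
p,R=grasp_tcp(elev=55);print(delta(p,R))
"
```

```text
[0.4786 0.2492 0.045 ]
[0.4637 0.3021 0.045 ]
[0.4784 0.2492 0.    ]
[0.4641 0.3029 0.    ]
[0.5762 0.2802 0.08  ]
[0.5641 0.3226 0.08  ]
[0.5484 0.2682 0.062 ]
[0.5342 0.3189 0.062 ]
14.584339747923416 0.10228859680469425 [0.51472806 0.28699208] [0.51210403 0.28630933]
[0.0054, 0.0903, 0.0693, 0.0234, 0.0124, -0.0137]
```

```bash
sed -i 's/^BYAW=.*/BYAW=14.6;BC=np.array([.5143,.2858,0])/' h.py; python3 -c "
from h import *
p,R=grasp_tcp(elev=55);print(delta(p,R))
"
```

```text
[0.0072, 0.0901, 0.0694, 0.0234, 0.0082, -0.0168]
```

Emit:
apply_moves --rows '[[[1, 0.003, 0.02, 0.015, 0.01, 0.004, -0.008], [1, 0.005, 0.04, 0.031, 0.02, 0.008, -0.0168], [1, 0.0072, 0.06, 0.046, 0.0234, 0.008, -0.0168], [1, 0.0072, 0.078, 0.06, 0.0234, 0.008, -0.0168], [1, 0.0072, 0.09, 0.069, 0.0234, 0.008, -0.0168], [1, 0.0072, 0.09, 0.069, 0.0234, 0.008, -0.0168], [1, 0.0072, 0.09, 0.069, 0.0234, 0.008, -0.0168], [1, 0.0072, 0.09, 0.069, 0.0234, 0.008, -0.0168]]]'

```text
time_s: 3.47
position: [0.5095, 0.2842, 0.036]
tool_rot: [[-0.25, 0.556, -0.793], [0.968, 0.145, -0.203], [0.002, -0.819, -0.574]]
wrist_force: [-0.1, 0.1, 0.2]
width: 0.0916
```

```bash
python3 -c "
from h import *
s=observe();print(s['position'],s['joint_pos'],s['wrist_force'])
p,R=grasp_tcp(elev=55);print(delta(p,R))
T=wristT();im=eyes.get_image('wrist');cv2.imwrite('pics/w4.png',im[:,:,::-1])
im=eyes.get_image('scene');cv2.imwrite('pics/s4.png',cv2.resize(im[120:300,300:500,::-1],None,fx=3.5,fy=3.3))"
```

```text
[0.50952606 0.28424828 0.03602592] [ 12.22310632  50.58152452 -63.52344482 132.68794761 115.64460309
  55.33610426 -27.7165924 ] [-0.12583361  0.11430729  0.16632878]
[0.0003, 0.0003, 0.0023, 0.001, -0.0031, 0.0005]
```

View pics/w4.png

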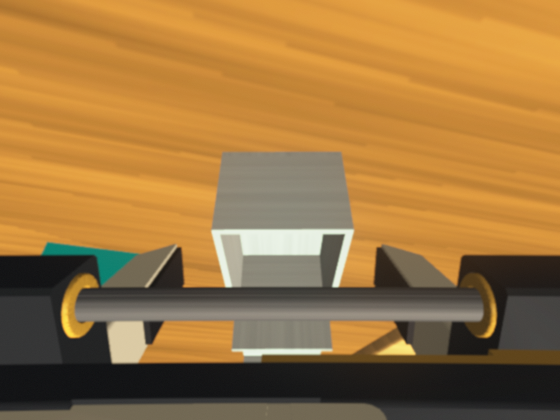

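View pics/s4.png

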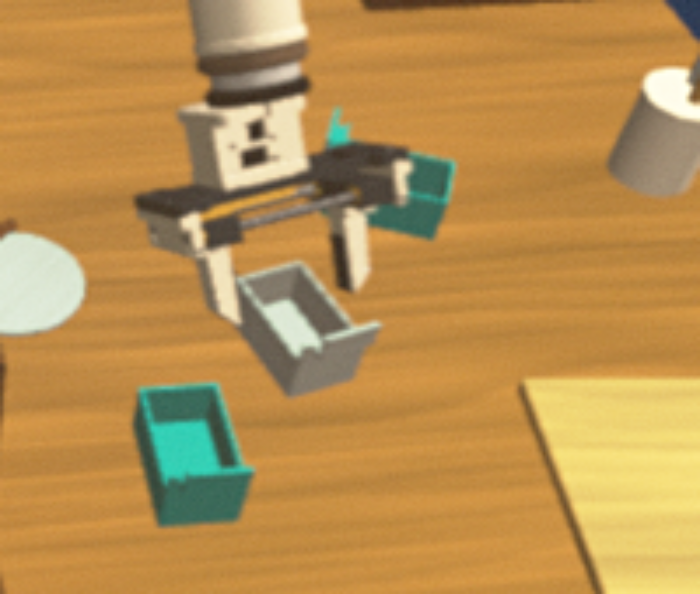

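The wrist view shows the bin centred between the fingers (rim centre at about (282,230)). The scene crop shows the fingers straddling the steel bin. Closing now.

Emit:
apply_moves --rows '[[[1, 0, 0, 0.002, 0, 0, 0], [0, 0, 0, 0.002, 0, 0, 0], [0, 0, 0, 0.002, 0, 0, 0], [0, 0, 0, 0.002, 0, 0, 0], [0, 0, 0, 0.002, 0, 0, 0], [0, 0, 0, 0.002, 0, 0, 0], [0, 0, 0, 0.002, 0, 0, 0], [0, 0, 0, 0.002, 0, 0, 0], [0, 0, 0, 0.002, 0, 0, 0], [0, 0, 0, 0.002, 0, 0, 0]]]'

```text
time_s: 4.4
position: [0.5077, 0.2835, 0.0337]
tool_rot: [[-0.249, 0.555, -0.794], [0.968, 0.145, -0.203], [0.003, -0.819, -0.573]]
wrist_force: [-1.2, 1.2, -0.9]
width: 0.056
```

```bash
python3 -c "
from h import *
s=observe();print(s['position'],s['width'],s['wrist_force'])
p,R=grasp_tcp(elev=55);print(delta(p,R))
np.save('pics/graspR.npy',s['tool_rot'])"
```

```text
[0.50773159 0.28346191 0.03365442] 0.05600126982618317 [-1.17778429  1.24131093 -0.91348604]
[0.0006, -0.0005, -0.0006, -0.0004, -0.0039, 0.0005]
```

```bash
cat >> h.py <<'E'
SYAW=4.88;EDGE=np.array([.6425,-.1288,.131])
GB=np.array([-.053,-.026])  # grasp rel root in bin (x,z)
EL0=55.
def hang(rx,rz,th,ry=0):
    a=np.radians(SYAW);f=np.array([np.cos(a),np.sin(a),0]);l=np.array([-np.sin(a),np.cos(a),0]);t=np.radians(th)
    gx=GB[0]*np.cos(t)+GB[1]*np.sin(t);gz=-GB[0]*np.sin(t)+GB[1]*np.cos(t)
    R=tool(SYAW,EL0+th)
    return EDGE+f*(rx/1e3+gx)+l*ry/1e3+np.array([0,0,rz/1e3+gz])-.003*R[:,1],R
E
python3 -c "
from h import *
print(delta(np.array([.508,.283,.2]),tool(14.4,85)))
p,R=hang(-60,20,55);print(p,R)"
```

```text
[-0.0001, -0.1362, -0.0955, 0.5231, -0.0003, 0.0027]
[ 0.53222973 -0.13821472  0.18232115] [[-0.08506913 -0.34078034 -0.93628628]
 [ 0.99637505 -0.02909536 -0.07993883]
 [ 0.         -0.93969262  0.34202014]]
```

Emit:
apply_moves --rows '[[[0, 0, -0.008, -0.006, 0, 0, 0], [0, 0, -0.02, -0.014, 0, 0, 0], [0, 0, -0.036, -0.025, 0, 0, 0], [0, 0, -0.056, -0.039, 0.06, 0, 0], [0, 0, -0.076, -0.053, 0.14, 0, 0], [0, 0, -0.096, -0.067, 0.22, 0, 0], [0, 0, -0.116, -0.081, 0.3, 0, 0], [0, 0, -0.13, -0.091, 0.38, 0, 0], [0, 0, -0.136, -0.0955, 0.46, 0, 0], [0, 0, -0.136, -0.0955, 0.523, 0, 0], [0, 0, -0.136, -0.0955, 0.523, 0, 0]]]'

```text
time_s: 5.32
position: [0.5111, 0.2825, 0.2002]
tool_rot: [[-0.244, 0.082, -0.966], [0.97, 0.025, -0.243], [0.004, -0.996, -0.086]]
wrist_force: [0.0, -0.1, -2.0]
width: 0.0557
```

```bash
python3 -c "
from h import *
s=observe();print(s['position'],s['width'],s['wrist_force'],s['joint_pos'])
p,R=hang(-60,20,55);print(delta(p,R))
im=eyes.get_image('scene');cv2.imwrite('pics/s5.png',cv2.resize(im[100:300,300:500,::-1],None,fx=3,fy=3))
"
```

```text
[0.51107704 0.28245157 0.20017308] 0.05574691009471005 [ 0.02225795 -0.06499617 -1.97979804] [ 22.07175871  44.08148152 -79.84141359 103.34087454  49.77377724
  70.54177096  32.66264059]
[-0.4132, 0.0091, 0.0832, 0.4334, 0.1617, -0.0173]
```

View pics/s5.png

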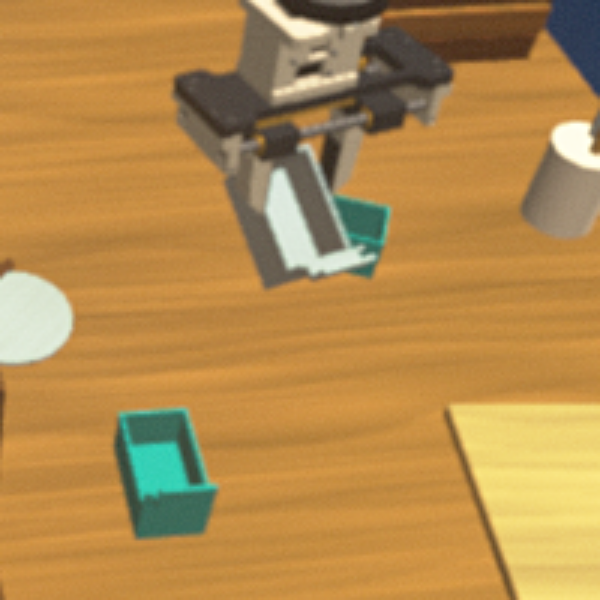

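The scene crop shows the bin gripped with its front tilted up, clear of everything. Next I'll move to the staging pose in front of the stand.

Emit:
apply_moves --rows '[[[0, -0.015, 0, 0, 0, 0, 0], [0, -0.04, 0, 0.004, 0.03, 0.01, 0], [0, -0.07, 0.001, 0.012, 0.06, 0.025, -0.003], [0, -0.1, 0.002, 0.02, 0.1, 0.04, -0.004], [0, -0.13, 0.003, 0.026, 0.14, 0.05, -0.006], [0, -0.16, 0.004, 0.032, 0.18, 0.063, -0.007], [0, -0.19, 0.005, 0.038, 0.22, 0.075, -0.008], [0, -0.22, 0.005, 0.044, 0.26, 0.087, -0.01], [0, -0.25, 0.006, 0.05, 0.3, 0.1, -0.011], [0, -0.28, 0.007, 0.056, 0.33, 0.11, -0.012], [0, -0.31, 0.007, 0.062, 0.36, 0.12, -0.013], [0, -0.34, 0.008, 0.068, 0.39, 0.133, -0.014], [0, -0.37, 0.008, 0.074, 0.41, 0.145, -0.015], [0, -0.395, 0.009, 0.08, 0.433, 0.155, -0.016], [0, -0.413, 0.009, 0.083, 0.433, 0.1617, -0.0173], [0, -0.413, 0.009, 0.083, 0.433, 0.1617, -0.0173], [0, -0.413, 0.009, 0.083, 0.433, 0.1617, -0.0173], [0, -0.413, 0.009, 0.083, 0.433, 0.1617, -0.0173]]]'

```text
time_s: 6.87
position: [0.5308, -0.1363, 0.1823]
tool_rot: [[-0.092, -0.338, -0.937], [0.996, -0.033, -0.086], [-0.002, -0.941, 0.34]]
wrist_force: [-0.3, 0.3, -1.8]
width: 0.0553
```

```bash
python3 -c "
from h import *
s=observe();print(s['position'],s['width'],s['wrist_force'],s['joint_pos'])
p,R=hang(-60,20,55);print(delta(p,R))
for n in ('scene','top','wrist'):
  im=eyes.get_image(n);cv2.imwrite(f'pics/{n}6.png',im[:,:,::-1])
im=cv2.imread('pics/scene6.png');cv2.imwrite('pics/cs6.png',cv2.resize(im[130:330,120:320],None,fx=3,fy=3))
im=cv2.imread('pics/top6.png');cv2.imwrite('pics/ct6.png',cv2.resize(im[110:270,255:425],None,fx=3.6,fy=3.6))
"
```

```text
[ 0.53084208 -0.13629856  0.18225496] 0.055304772253220454 [-0.28084387  0.30447296 -1.79866999] [ 51.08405229  54.32736591 -73.1140949   88.35723889  45.4762258
  95.79854186  68.1830583 ]
[-0.002, -0.0005, -0.0011, 0.0027, 0.0061, -0.0039]
```

View pics/cs6.png

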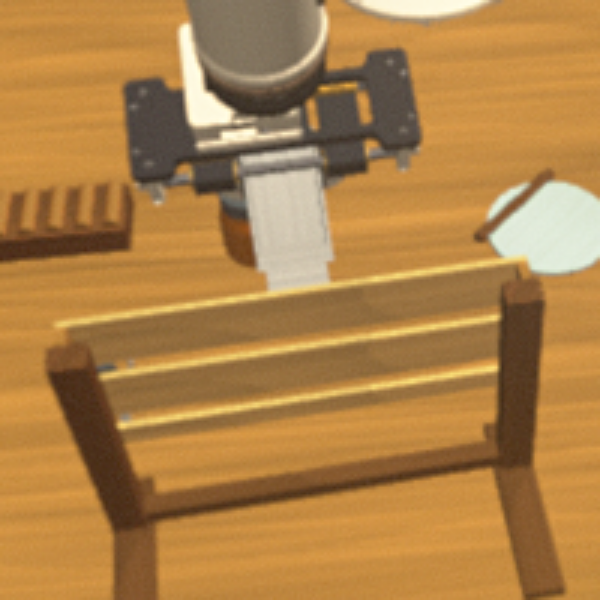

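View pics/ct6.png

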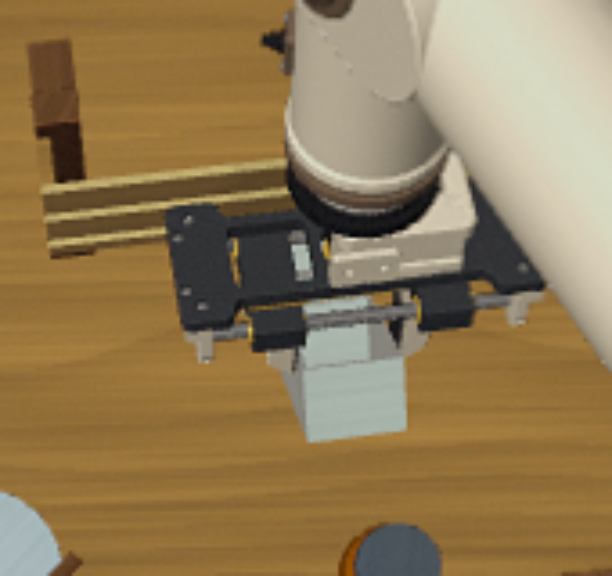

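View pics/wrist6.png

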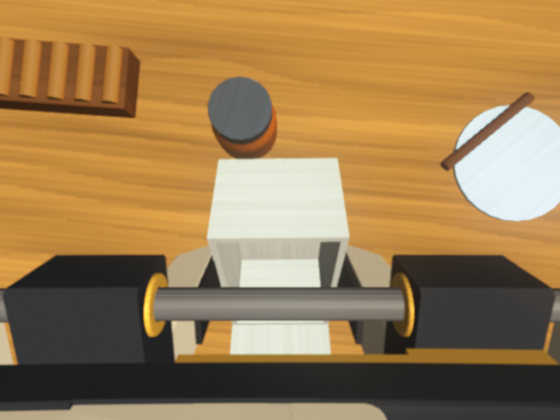

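```bash
python3 -c "
from h import *
im=cv2.imread('pics/wrist6.png')
cv2.imwrite('pics/cw6.png',cv2.resize(im[145:355,180:380],None,fx=3.5,fy=2.8))
im=cv2.imread('pics/scene6.png');cv2.imwrite('pics/cs6b.png',cv2.resize(im[170:240,185:245],None,fx=9,fy=8,interpolation=cv2.INTER_CUBIC))
"
```

```text
(no output)
```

View pics/cw6.png

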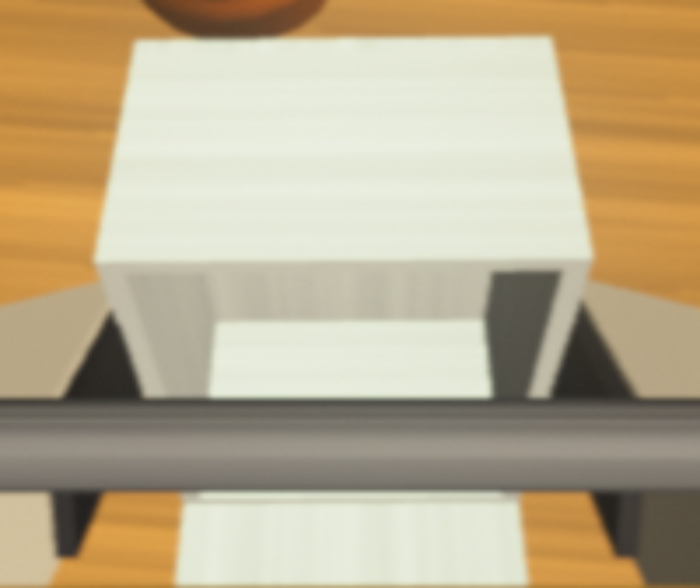

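View pics/cs6b.png

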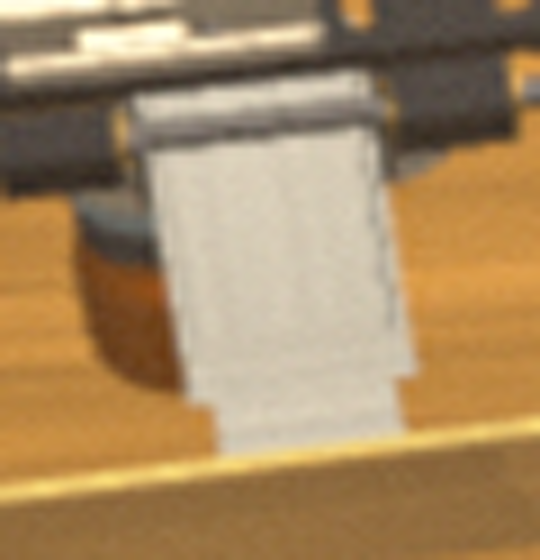

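```bash
cat > pnp.py <<'E'
from h import *
def pnp(img):
    obj=np.array([[-45,-28,45],[-45,28,45],[-45,28,0],[-45,-28,0]],float)/1e3
    c=eyes.calibration("wrist")
    for ok_,rv,tv in [(0,r,t) for r,t in zip(*cv2.solvePnPGeneric(obj,np.array(img,float),c["intrinsics"],c["D"],flags=cv2.SOLVEPNP_IPPE)[1:3])]:
        C=np.diag([1,-1,-1.]) # cv -> camera axes here
        T=c["T_tool_cam"];R=T[:3,:3]@C@cv2.Rodrigues(rv)[0];t=T[:3,:3]@C@tv[:,0]+T[:3,3]
        # grasp point (0,.003,0) in bin frame
        print("grasp pt in bin",(R.T@(np.array([0,.003,0])-t)*1e3).round(1),"tool y in bin",(R.T@[0,1,0]).round(3), "tool x in bin",(R.T@[1,0,0]).round(3),"elev",np.degrees(np.arctan2(-(R.T@[0,1,0])[2],(R.T@[0,1,0])[0])).round(1))
if __name__=="__main__":
    k=lambda u,v:((u+.5)/3.5-.5+180,(v+.5)/2.8-.5+145)
    pnp([k(95,262),k(592,260),k(552,36),k(134,39)])
E
python3 pnp.py
```

```text
grasp pt in bin [-6.5  1.  32.2] tool y in bin [ 0.581 -0.003 -0.814] tool x in bin [0.009 1.    0.003] elev 54.4
grasp pt in bin [-43.2   1.4  62.5] tool y in bin [0.893 0.011 0.45 ] tool x in bin [-0.012  1.    -0.001] elev -26.7
```

```bash
sed -i 's/^GB=.*/GB=np.array([-.0545,-.0258])/;s/^EL0=.*/EL0=54.4/' h.py; python3 -c "
from h import *
a=np.radians(SYAW);n=np.array([np.cos(a),np.sin(a),0]);c=np.array([.645,-.1285,0])
def onp(r): 
  o,d=r;return o+d*((c-o)@n)/(d@n)
t=lambda u,v:cp(u,v,4.5,255,100)
s=lambda u,v:cp(u,v,4,130,210)
for nm,q in [('scene',s(350,68)),('scene',s(350,144)),('scene',s(350,214)),('top',t(350,251)),('top',t(350,289)),('top',t(350,324))]: print(nm,onp(ray(nm,q)).round(4))
p,R=hang(-40,6,58);print(delta(p,R))
"
python3 - <<'E'
import cv2
a=cv2.imread('pics/scene0.png');b=cv2.imread('pics/top0.png')
for nm,im,cs in (('s',a,(217,)),('t',b,(332,))):
    for c in cs:
        g=im[:,c-2:c+3].mean(1)
        r=range(220,275) if nm=='s' else range(145,185)
        print(nm,[(i,int(g[i].sum()/3)) for i in r])
E
```

```text
scene [ 0.6451 -0.1298  0.1939]
scene [ 0.6457 -0.1362  0.1328]
scene [ 0.6462 -0.1427  0.0704]
top [ 0.6431 -0.1065  0.1898]
top [ 0.6436 -0.1122  0.1243]
top [ 0.6441 -0.1181  0.0567]
[-0.0024, 0.0025, -0.0239, 0.0449, 0.0068, -0.0044]
s [(220, 125), (221, 126), (222, 131), (223, 127), (224, 123), (225, 139), (226, 174), (227, 175), (228, 123), (229, 100), (230, 96), (231, 99), (232, 99), (233, 100), (234, 104), (235, 106), (236, 103), (237, 105), (238, 105), (239, 106), (240, 104), (241, 106), (242, 119), (243, 127), (244, 148), (245, 178), (246, 172), (247, 124), (248, 99), (249, 99), (250, 98), (251, 101), (252, 102), (253, 105), (254, 104), (255, 105), (256, 107), (257, 105), (258, 106), (259, 110), (260, 117), (261, 132), (262, 173), (263, 177), (264, 130), (265, 102), (266, 104), (267, 104), (268, 110), (269, 123), (270, 133), (271, 131), (272, 137), (273, 143), (274, 140)]
t [(145, 113), (146, 118), (147, 116), (148, 116), (149, 117), (150, 119), (151, 124), (152, 116), (153, 107), (154, 150), (155, 160), (156, 121), (157, 70), (158, 69), (159, 70), (160, 71), (161, 67), (162, 126), (163, 163), (164, 106), (165, 67), (166, 70), (167, 71), (168, 69), (169, 102), (170, 165), (171, 119), (172, 67), (173, 84), (174, 109), (175, 106), (176, 106), (177, 111), (178, 114), (179, 116), (180, 115), (181, 111), (182, 114), (183, 117), (184, 121)]
```

```bash
python3 -c "
from h import *
from scipy.optimize import least_squares
a=np.radians(SYAW);n=np.array([np.cos(a),np.sin(a),0])
ob=[('scene',(217,226.45),.061),('scene',(217,245.4),0),('scene',(217,262.45),-.061),('top',(332,154.7),.061),('top',(332,162.95),0),('top',(332,170.1),-.061)]
def f(v,w=0):
  out=[]
  for nm,q,z in ob:
    P=plane(nm,q,v[1]+z);out.append((P@n-v[0])*1e3)
  return out
r=least_squares(f,[.63,.131]);print(r.x,np.round(r.fun,2), np.array([.645,-.1285,0])@n)
"

```

```text
[0.63151103 0.13342039] [ 0.14  0.06 -0.21  0.42 -0.22 -0.19] 0.6317305253699684
```

```bash
sed -i 's/EDGE=.*/EDGE=np.array([.6425,-.1288,.1325])/' h.py; python3 -c "
from h import *
for q in [(-45,6,58),(-36,6,58),(-28,6,58),(-20,7,58),(-14,9.5,58),(-9,12.5,58)]:
  print(q,delta(*hang(*q)))
"

```

```text
(-45, 6, 58) [-0.0024, 0.0028, -0.0187, 0.0449, 0.0068, -0.0044]
(-36, 6, 58) [-0.0025, -0.0003, -0.0272, 0.0449, 0.0068, -0.0044]
(-28, 6, 58) [-0.0025, -0.003, -0.0347, 0.0449, 0.0068, -0.0044]
(-20, 7, 58) [-0.0026, -0.0066, -0.0419, 0.0449, 0.0068, -0.0044]
(-14, 9.5, 58) [-0.0027, -0.011, -0.0467, 0.0449, 0.0068, -0.0044]
(-9, 12.5, 58) [-0.0027, -0.0155, -0.0504, 0.0449, 0.0068, -0.0044]
```

Emit:
apply_moves --rows '[[[0, -0.001, 0.001, -0.009, 0.02, 0.003, -0.002], [0, -0.0024, 0.0028, -0.0187, 0.045, 0.0068, -0.0044], [0, -0.0025, 0.001, -0.024, 0.045, 0.0068, -0.0044], [0, -0.0025, -0.001, -0.029, 0.045, 0.0068, -0.0044], [0, -0.0025, -0.003, -0.0347, 0.045, 0.0068, -0.0044], [0, -0.0025, -0.003, -0.0347, 0.045, 0.0068, -0.0044], [0, -0.0025, -0.003, -0.0347, 0.045, 0.0068, -0.0044], [0, -0.0025, -0.003, -0.0347, 0.045, 0.0068, -0.0044]]]'

```text
time_s: 7.68
position: [0.5652, -0.1368, 0.174]
tool_rot: [[-0.082, -0.38, -0.921], [0.997, -0.031, -0.076], [0.0, -0.924, 0.381]]
wrist_force: [-1.0, -0.9, -2.8]
width: 0.0559
```

```bash
python3 -c "
from h import *
s=observe();print(s['position'],s['wrist_force'],s['joint_pos'])
for q in [(-28,6,58),(-24,6,58),(-20,7,58),(-14,9.5,58),(-9,12.5,58)]:
  print(q,delta(*hang(*q)))
im=eyes.get_image('scene');cv2.imwrite('pics/cs7.png',cv2.resize(im[170:260,175:265,::-1],None,fx=6.5,fy=6.5,interpolation=cv2.INTER_CUBIC))
"
```

```text
[ 0.56522336 -0.13681916  0.17400823] [-1.02685832 -0.93603352 -2.84585858] [ 45.77510281  57.65658667 -70.15565389  80.7591896   46.27131705
  99.6339987   69.36627867]
(-28, 6, 58) [0.0014, 0.0002, -0.0001, -0.0003, -0.0024, 0.0011]
(-24, 6, 58) [0.0014, -0.0014, -0.0038, -0.0003, -0.0024, 0.0011]
(-20, 7, 58) [0.0014, -0.0038, -0.0071, -0.0003, -0.0024, 0.0011]
(-14, 9.5, 58) [0.0015, -0.0084, -0.0117, -0.0003, -0.0024, 0.0011]
(-9, 12.5, 58) [0.0015, -0.0131, -0.0152, -0.0003, -0.0024, 0.0011]
```

View pics/cs7.png

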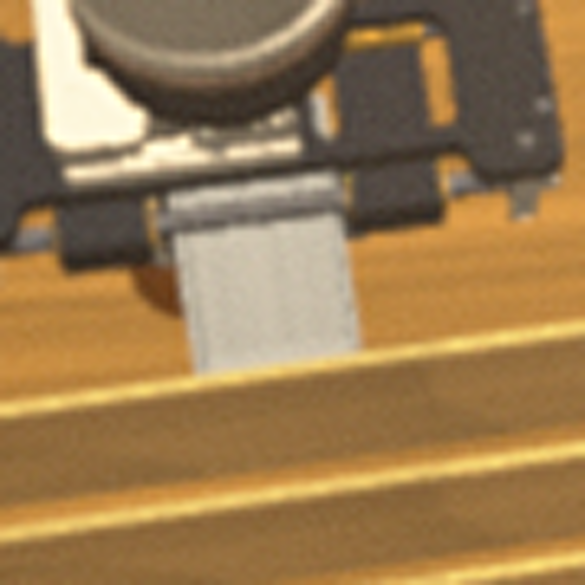

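The scene crop shows the bin behind the top slat, with the lip not yet through the opening (orange band near row 465). The force is free. I'll advance in small steps.

Emit:
apply_moves --rows '[[[0, 0.0014, -0.0014, -0.0038, 0, -0.0024, 0.001], [0, 0.0014, -0.0026, -0.0055, 0, -0.0024, 0.001], [0, 0.0014, -0.0038, -0.0071, 0, -0.0024, 0.001], [0, 0.0014, -0.0038, -0.0071, 0, -0.0024, 0.001], [0, 0.0014, -0.0038, -0.0071, 0, -0.0024, 0.001]]]'

```text
time_s: 8.15
position: [0.5734, -0.1348, 0.1745]
tool_rot: [[-0.085, -0.38, -0.921], [0.996, -0.032, -0.078], [0.0, -0.924, 0.382]]
wrist_force: [-0.0, -0.3, -2.4]
width: 0.0559
```

```bash
python3 -c "
from h import *
s=observe();print(s['position'],s['wrist_force'],s['moment'])
for q in [(-20,7,58),(-17,8,58),(-14,9.5,58),(-9,12.5,58)]:
  print(q,delta(*hang(*q)))
im=eyes.get_image('scene');cv2.imwrite('pics/cs8.png',cv2.resize(im[170:260,175:265,::-1],None,fx=6.5,fy=6.5,interpolation=cv2.INTER_CUBIC))
"
```

```text
[ 0.57342074 -0.13477343  0.17452564] [-0.01143263 -0.33631058 -2.40044511] [ 0.07163588 -0.65685542  0.00120432]
(-20, 7, 58) [0.0001, -0.0002, 0.0004, -0.0005, -0.0002, 0.0004]
(-17, 8, 58) [0.0001, -0.0022, -0.002, -0.0005, -0.0002, 0.0004]
(-14, 9.5, 58) [0.0001, -0.0048, -0.0042, -0.0005, -0.0002, 0.0004]
(-9, 12.5, 58) [0.0001, -0.0094, -0.0077, -0.0005, -0.0002, 0.0004]
```

View pics/cs8.png

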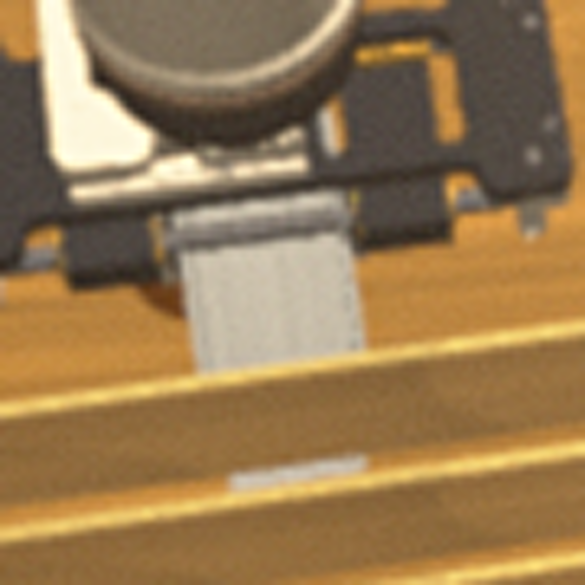

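```bash
python3 -c "
from h import *
a=np.radians(SYAW);n=np.array([np.cos(a),np.sin(a),0])
for v in (462,470,487):
  o,d=ray('scene',cp(300,v,6.5,175,170))
  for dx in (0,.003,.005):
    P=o+d*((EDGE-o)@n+dx)/(d@n);print(v,dx,(P-EDGE).round(4))
"
```

```text
462 0 [-0.0001  0.0015  0.0121]
462 0.003 [0.0029 0.0018 0.0158]
462 0.005 [0.0048 0.002  0.0182]
470 0 [-0.0001  0.0011  0.0079]
470 0.003 [0.0029 0.0014 0.0117]
470 0.005 [0.0049 0.0016 0.0142]
487 0 [-0.      0.0002 -0.0009]
487 0.003 [0.003  0.0005 0.0029]
487 0.005 [0.005  0.0008 0.0054]
```

The lip now shows in the upper groove opening at crop (300,472), with no contact force. Continuing.

Emit:
apply_moves --rows '[[[0, 0, -0.0011, -0.001, 0, 0, 0], [0, 0, -0.0022, -0.002, 0, 0, 0], [0, 0, -0.0035, -0.0031, 0, 0, 0], [0, 0, -0.0048, -0.0042, 0, 0, 0], [0, 0, -0.0048, -0.0042, 0, 0, 0], [0, 0, -0.0048, -0.0042, 0, 0, 0]]]'

```text
time_s: 8.7
position: [0.5791, -0.1343, 0.1774]
tool_rot: [[-0.085, -0.38, -0.921], [0.996, -0.032, -0.078], [0.0, -0.924, 0.381]]
wrist_force: [-0.2, -0.1, -1.8]
width: 0.0557
```

```bash
python3 -c "
from h import *
s=observe();print(s['position'],s['wrist_force'],s['moment'])
for q in [(-14,9.5,58),(-11.5,11,58),(-9,12.5,58),(-8,13,56)]:
  print(q,delta(*hang(*q)))
im=eyes.get_image('scene');cv2.imwrite('pics/cs9.png',cv2.resize(im[170:260,175:265,::-1],None,fx=6.5,fy=6.5,interpolation=cv2.INTER_CUBIC))
"
```

```text
[ 0.57912868 -0.13430345  0.17740304] [-0.17474632 -0.10595678 -1.75596741] [ 0.09622395 -0.62831877 -0.00874455]
(-14, 9.5, 58) [0.0001, 0.0001, -0.0, -0.0004, -0.0003, 0.0004]
(-11.5, 11, 58) [0.0001, -0.0023, -0.0018, -0.0004, -0.0003, 0.0004]
(-9, 12.5, 58) [0.0001, -0.0046, -0.0035, -0.0004, -0.0003, 0.0004]
(-8, 13, 56) [0.0001, -0.0034, -0.0038, -0.0353, -0.0003, 0.0004]
```

View pics/cs9.png

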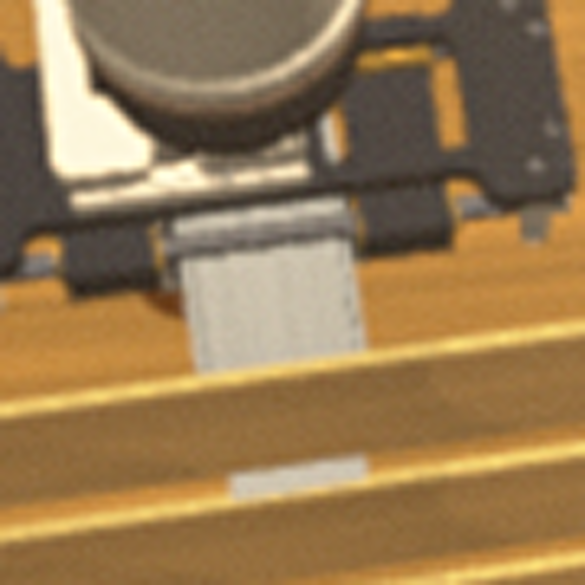

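The lip reaches further through the groove and there is still no contact force.

Emit:
apply_moves --rows '[[[0, 0, -0.0012, -0.0009, 0, 0, 0], [0, 0, -0.0023, -0.0018, 0, 0, 0], [0, 0, -0.0035, -0.0027, 0, 0, 0], [0, 0, -0.0046, -0.0035, 0, 0, 0], [0, 0, -0.0046, -0.0035, 0, 0, 0], [0, 0, -0.0046, -0.0035, 0, 0, 0]]]'

```text
time_s: 9.25
position: [0.584, -0.1339, 0.1803]
tool_rot: [[-0.085, -0.38, -0.921], [0.996, -0.032, -0.078], [0.0, -0.924, 0.382]]
wrist_force: [0.2, -0.2, -2.9]
width: 0.0553
```

```bash
python3 -c "
from h import *
s=observe();print(s['position'],s['wrist_force'],s['moment'])
for q in [(-9,12.5,58),(-8,13,55),(-7,12.7,51),(-6.2,12.2,47),(-5.5,11.5,43),(-4.7,10.7,39),(-4,10,35)]:
  print(q,delta(*hang(*q)))
im=eyes.get_image('scene');cv2.imwrite('pics/cs10.png',cv2.resize(im[170:260,175:265,::-1],None,fx=6.5,fy=6.5,interpolation=cv2.INTER_CUBIC))
"
```

```text
[ 0.58403834 -0.1338911   0.18029939] [ 0.22512722 -0.15201014 -2.86664594] [ 0.06343299 -0.59189962 -0.00759799]
(-9, 12.5, 58) [0.0001, -0.0, -0.0001, -0.0005, -0.0002, 0.0004]
(-8, 13, 55) [0.0001, 0.0022, -0.0001, -0.0529, -0.0003, 0.0004]
(-7, 12.7, 51) [0.0001, 0.0063, -0.0006, -0.1227, -0.0003, 0.0003]
(-6.2, 12.2, 47) [0.0001, 0.0107, -0.0012, -0.1925, -0.0003, 0.0003]
(-5.5, 11.5, 43) [0.0001, 0.0154, -0.0021, -0.2623, -0.0003, 0.0003]
(-4.7, 10.7, 39) [0.0001, 0.02, -0.0035, -0.3321, -0.0003, 0.0003]
(-4, 10, 35) [0.0001, 0.0246, -0.005, -0.4019, -0.0003, 0.0003]
```

View pics/cs10.png

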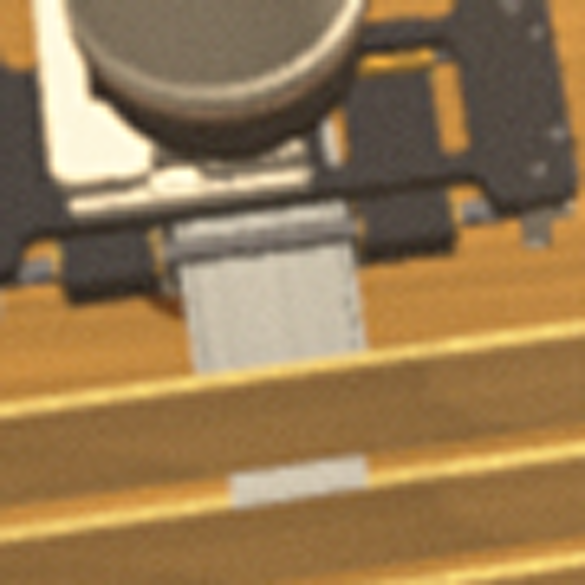

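The lip is well through. I'll start turning it down slowly.

Emit:
apply_moves --rows '[[[0, 0, 0.0011, 0, -0.026, 0, 0], [0, 0, 0.0022, -0.0001, -0.053, 0, 0], [0, 0, 0.0042, -0.0003, -0.088, 0, 0], [0, 0, 0.0063, -0.0006, -0.123, 0, 0], [0, 0, 0.0085, -0.0009, -0.158, 0, 0], [0, 0, 0.0107, -0.0012, -0.1925, 0, 0], [0, 0, 0.0107, -0.0012, -0.1925, 0, 0], [0, 0, 0.0107, -0.0012, -0.1925, 0, 0]]]'

```text
time_s: 9.97
position: [0.5804, -0.1349, 0.1701]
tool_rot: [[-0.084, -0.198, -0.977], [0.996, -0.017, -0.082], [-0.0, -0.98, 0.199]]
wrist_force: [-0.4, -0.2, -2.4]
width: 0.0559
```

```bash
python3 -c "
from h import *
s=observe();print(s['position'],s['wrist_force'],s['moment'])
for q in [(-6.2,12.2,47),(-5.5,11.5,43),(-4.7,10.7,39),(-4,10,35),(-3.3,9.3,31),(-2.5,8.5,27)]:
  print(q,delta(*hang(*q)))
"
```

```text
[ 0.58042348 -0.13487761  0.17005996] [-0.43997248 -0.16337999 -2.41033947] [ 0.07348105 -0.33494951 -0.01849413]
(-6.2, 12.2, 47) [0.0008, 0.0, -0.0007, -0.0013, -0.0009, -0.0003]
(-5.5, 11.5, 43) [0.0008, 0.0047, -0.0008, -0.0711, -0.0009, -0.0003]
(-4.7, 10.7, 39) [0.0008, 0.0096, -0.0012, -0.1409, -0.0009, -0.0003]
(-4, 10, 35) [0.0008, 0.0144, -0.0018, -0.2107, -0.0009, -0.0004]
(-3.3, 9.3, 31) [0.0008, 0.0192, -0.0027, -0.2805, -0.0008, -0.0004]
(-2.5, 8.5, 27) [0.0008, 0.024, -0.004, -0.3503, -0.0008, -0.0004]
```

Emit:
apply_moves --rows '[[[0, 0.0004, 0.0023, -0.0008, -0.035, 0, 0], [0, 0.0008, 0.0047, -0.0008, -0.071, 0, 0], [0, 0.0008, 0.0071, -0.001, -0.106, 0, 0], [0, 0.0008, 0.0096, -0.0012, -0.141, 0, 0], [0, 0.0008, 0.012, -0.0015, -0.176, 0, 0], [0, 0.0008, 0.0144, -0.0018, -0.2107, 0, 0], [0, 0.0008, 0.0144, -0.0018, -0.2107, 0, 0], [0, 0.0008, 0.0144, -0.0018, -0.2107, 0, 0]]]'

```text
time_s: 10.63
position: [0.5796, -0.1339, 0.1554]
tool_rot: [[-0.084, 0.01, -0.996], [0.996, 0.001, -0.084], [-0.0, -1.0, -0.01]]
wrist_force: [0.4, -0.2, -1.9]
width: 0.0557
```

```bash
python3 -c "
from h import *
s=observe();print(s['position'],s['wrist_force'],s['moment'],s['joint_pos'])
for q in [(-4,10,35),(-3.3,9.3,31),(-2.5,8.5,27),(-2,7.8,23),(-2,7.5,19),(-2,7,15)]:
  print(q,delta(*hang(*q)))
im=eyes.get_image('scene');cv2.imwrite('pics/cs11.png',cv2.resize(im[170:260,175:265,::-1],None,fx=6.5,fy=6.5,interpolation=cv2.INTER_CUBIC))
"
```

```text
[ 0.57957202 -0.13387733  0.15540545] [ 0.43353889 -0.17164414 -1.89076152] [ 0.00597757 -0.0179     -0.02248114] [ 60.70685158  52.00621887 -78.31996399 100.07572301  53.4136883
  74.14053349  64.577724  ]
(-4, 10, 35) [-0.0003, -0.0002, 0.0003, -0.0007, -0.0007, -0.0001]
(-3.3, 9.3, 31) [-0.0003, 0.0047, 0.0005, -0.0705, -0.0007, -0.0001]
(-2.5, 8.5, 27) [-0.0003, 0.0097, 0.0002, -0.1403, -0.0007, -0.0001]
(-2, 7.8, 23) [-0.0003, 0.0146, -0.0001, -0.2101, -0.0007, -0.0001]
(-2, 7.5, 19) [-0.0003, 0.0192, -0.0002, -0.2799, -0.0007, -0.0002]
(-2, 7, 15) [-0.0003, 0.0239, -0.0005, -0.3497, -0.0007, -0.0002]
```

View pics/cs11.png

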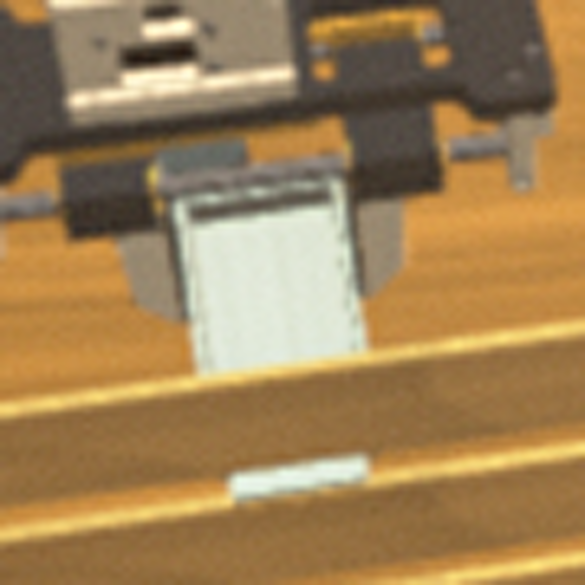

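The lip is through and turning freely. Continuing.

Emit:
apply_moves --rows '[[[0, -0.0003, 0.0023, 0.0004, -0.035, 0, 0], [0, -0.0003, 0.0047, 0.0005, -0.0705, 0, 0], [0, -0.0003, 0.0072, 0.0003, -0.105, 0, 0], [0, -0.0003, 0.0097, 0.0002, -0.14, 0, 0], [0, -0.0003, 0.0121, 0, -0.175, 0, 0], [0, -0.0003, 0.0146, -0.0001, -0.21, 0, 0], [0, -0.0003, 0.0146, -0.0001, -0.21, 0, 0], [0, -0.0003, 0.0146, -0.0001, -0.21, 0, 0]]]'

```text
time_s: 11.35
position: [0.5801, -0.1341, 0.1408]
tool_rot: [[-0.084, 0.217, -0.972], [0.996, 0.018, -0.082], [-0.0, -0.976, -0.218]]
wrist_force: [0.6, 0.5, -2.1]
width: 0.0552
```

```bash
python3 -c "
from h import *
s=observe();print(s['position'],s['wrist_force'],s['moment'],s['joint_pos'])
for q in [(-2,7.8,23),(-2,7.5,19),(-2,7,15),(-2,6.5,12),(-2,5.5,9),(-2,4.5,6)]:
  print(q,delta(*hang(*q)))
"
```

```text
[ 0.58006808 -0.13407449  0.14081907] [ 0.62379579  0.48220933 -2.14111129] [-0.0050897   0.37647724 -0.00867314] [ 69.18611336  50.22353299 -81.14252919 111.12584985  60.59194782
  59.01514448  59.76903888]
(-2, 7.8, 23) [-0.0001, -0.0, 0.0003, -0.0001, -0.0007, -0.0003]
(-2, 7.5, 19) [-0.0001, 0.0045, 0.0011, -0.0699, -0.0007, -0.0003]
(-2, 7, 15) [-0.0001, 0.0092, 0.0018, -0.1397, -0.0006, -0.0003]
(-2, 6.5, 12) [-0.0001, 0.0128, 0.0021, -0.1921, -0.0006, -0.0003]
(-2, 5.5, 9) [-0.0001, 0.017, 0.0023, -0.2445, -0.0006, -0.0003]
(-2, 4.5, 6) [-0.0001, 0.0212, 0.0024, -0.2968, -0.0006, -0.0004]
```

Emit:
apply_moves --rows '[[[0, 0, 0.0023, 0.0007, -0.035, 0, 0], [0, 0, 0.0045, 0.0011, -0.07, 0, 0], [0, 0, 0.0068, 0.0015, -0.105, 0, 0], [0, 0, 0.0092, 0.0018, -0.14, 0, 0], [0, 0, 0.011, 0.002, -0.166, 0, 0], [0, 0, 0.0128, 0.0021, -0.192, 0, 0], [0, 0, 0.0128, 0.0021, -0.192, 0, 0], [0, 0, 0.0128, 0.0021, -0.192, 0, 0]]]'

```text
time_s: 12.02
position: [0.5813, -0.134, 0.1281]
tool_rot: [[-0.084, 0.399, -0.913], [0.996, 0.033, -0.077], [-0.0, -0.916, -0.401]]
wrist_force: [-0.1, 1.0, -1.9]
width: 0.0562
```

```bash
python3 -c "
from h import *
s=observe();print(s['position'],s['wrist_force'],s['moment'],s['joint_pos'])
for q in [(-2,6.5,12),(-2,5.5,9),(-2,4.5,6),(-2,3.5,3),(-2,3,0),(-2,1,0),(-2,0,0)]:
  print(q,delta(*hang(*q)))
im=eyes.get_image('scene');cv2.imwrite('pics/cs12.png',cv2.resize(im[170:260,175:265,::-1],None,fx=6.5,fy=6.5,interpolation=cv2.INTER_CUBIC))
im=eyes.get_image('wrist');cv2.imwrite('pics/w12.png',im[:,:,::-1])
"
```

```text
[ 0.58133987 -0.13398803  0.12811443] [-0.07022652  1.03364758 -1.935703  ] [-0.06244486  0.69012691 -0.00679516] [ 75.5515035   48.72090847 -80.99153167 120.55906221  71.60156905
  44.23397288  51.82033195]
(-2, 6.5, 12) [-0.0, 0.0, 0.0006, 0.0005, -0.0006, -0.0006]
(-2, 5.5, 9) [-0.0, 0.0041, 0.0016, -0.0518, -0.0006, -0.0006]
(-2, 4.5, 6) [-0.0, 0.0082, 0.0025, -0.1042, -0.0006, -0.0006]
(-2, 3.5, 3) [-0.0, 0.0122, 0.0032, -0.1565, -0.0006, -0.0007]
(-2, 3, 0) [-0.0, 0.0159, 0.0035, -0.2089, -0.0005, -0.0007]
(-2, 1, 0) [-0.0, 0.0177, 0.0043, -0.2089, -0.0005, -0.0007]
(-2, 0, 0) [-0.0, 0.0186, 0.0047, -0.2089, -0.0005, -0.0007]
```

View pics/cs12.png

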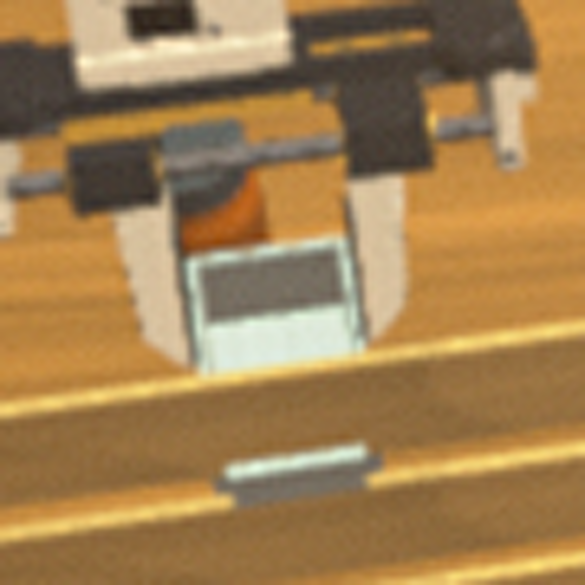

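View pics/w12.png

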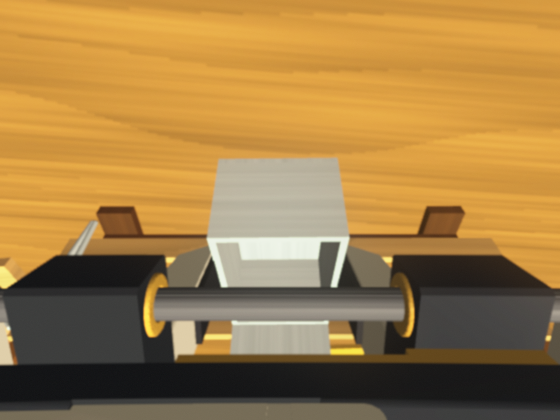

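The lip stands behind the top slat (crop (300,470)), and the bin sits unchanged in the grip. Levelling now.

Emit:
apply_moves --rows '[[[0, 0, 0.002, 0.0011, -0.026, 0, 0], [0, 0, 0.0041, 0.0016, -0.052, 0, 0], [0, 0, 0.0062, 0.002, -0.078, 0, 0], [0, 0, 0.0082, 0.0025, -0.104, 0, 0], [0, 0, 0.0102, 0.0029, -0.13, 0, 0], [0, 0, 0.0122, 0.0032, -0.1565, 0, 0], [0, 0, 0.0122, 0.0032, -0.1565, 0, 0], [0, 0, 0.0122, 0.0032, -0.1565, 0, 0]]]'

```text
time_s: 12.78
position: [0.5831, -0.1337, 0.1155]
tool_rot: [[-0.085, 0.537, -0.839], [0.996, 0.045, -0.071], [-0.0, -0.842, -0.539]]
wrist_force: [0.6, -0.6, -2.5]
width: 0.0551
```

```bash
python3 -c "
from h import *
s=observe();print(s['position'],s['wrist_force'],s['moment'],s['joint_pos'])
for q in [(-2,3.5,3),(-2,3.2,1.5),(-2,3,0),(-2,1,0),(-2,0,0),(-2,-1,0)]:
  print(q,delta(*hang(*q)))
"
```

```text
[ 0.58313036 -0.13371919  0.1155305 ] [ 0.58583281 -0.6433258  -2.51377331] [-0.04410671  0.89183477 -0.0817676 ] [ 78.50613448  47.66663034 -77.53365194 127.51577701  89.19093659
  32.25107706  37.67384809]
(-2, 3.5, 3) [-0.0001, 0.0, -0.0002, 0.0002, -0.0003, -0.0005]
(-2, 3.2, 1.5) [-0.0001, 0.0018, 0.0003, -0.0259, -0.0003, -0.0005]
(-2, 3, 0) [-0.0001, 0.0036, 0.0007, -0.0521, -0.0003, -0.0005]
(-2, 1, 0) [-0.0001, 0.0053, 0.0018, -0.0521, -0.0003, -0.0005]
(-2, 0, 0) [-0.0001, 0.0061, 0.0023, -0.0521, -0.0003, -0.0005]
(-2, -1, 0) [-0.0001, 0.0069, 0.0029, -0.0521, -0.0003, -0.0005]
```

Emit:
apply_moves --rows '[[[0, 0, 0.0018, 0.0003, -0.026, 0, 0], [0, 0, 0.0036, 0.0007, -0.052, 0, 0], [0, 0, 0.0044, 0.0013, -0.052, 0, 0], [0, 0, 0.0053, 0.0018, -0.052, 0, 0], [0, 0, 0.0053, 0.0018, -0.052, 0, 0], [0, 0, 0.0053, 0.0018, -0.052, 0, 0]]]'

```text
time_s: 13.28
position: [0.585, -0.1335, 0.1106]
tool_rot: [[-0.085, 0.581, -0.809], [0.996, 0.049, -0.069], [0.0, -0.812, -0.583]]
wrist_force: [0.5, 0.7, -2.3]
width: 0.0558
```

```bash
python3 -c "
from h import *
s=observe();print(s['position'],s['wrist_force'],s['moment'],s['joint_pos'])
for q in [(-2,1,0),(-2,0,0),(-2,-1,0),(-2,-2,0)]:
  print(q,delta(*hang(*q)))
im=eyes.get_image('scene');cv2.imwrite('pics/cs13.png',cv2.resize(im[170:260,175:265,::-1],None,fx=6.5,fy=6.5,interpolation=cv2.INTER_CUBIC))
"
```

```text
[ 0.58502771 -0.13347035  0.11059733] [ 0.47854997  0.67828694 -2.26833826] [-0.07498164  0.99534937  0.02446509] [ 79.16968866  48.77489982 -76.49099114 129.5256478   98.89909918
  30.23648985  30.01946265]
(-2, 1, 0) [-0.0002, 0.0, 0.0007, 0.0012, -0.0004, -0.0002]
(-2, 0, 0) [-0.0002, 0.0008, 0.0013, 0.0012, -0.0004, -0.0002]
(-2, -1, 0) [-0.0002, 0.0017, 0.0019, 0.0012, -0.0004, -0.0002]
(-2, -2, 0) [-0.0002, 0.0025, 0.0025, 0.0012, -0.0004, -0.0002]
```

View pics/cs13.png

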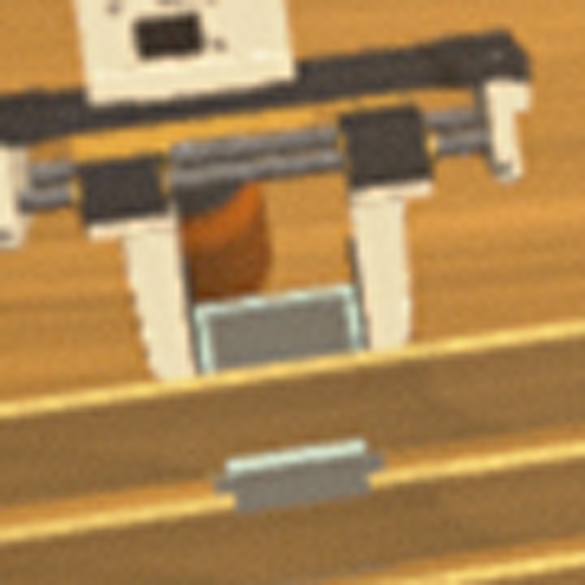

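Emit:
apply_moves --rows '[[[0, 0, 0.0004, 0.0008, 0, 0, 0], [0, 0, 0.0008, 0.0011, 0, 0, 0], [0, 0, 0.0008, 0.0013, 0, 0, 0], [0, 0, 0.0008, 0.0013, 0, 0, 0]]]'

```text
time_s: 13.67
position: [0.5836, -0.1335, 0.1086]
tool_rot: [[-0.085, 0.581, -0.81], [0.996, 0.049, -0.069], [0.0, -0.813, -0.583]]
wrist_force: [-0.2, 0.9, -2.6]
width: 0.0555
```

Emit:
apply_moves --rows '[[[0, 0, 0.0004, 0.0003, 0, 0, 0], [0, 0, 0.0008, 0.0006, 0, 0, 0], [0, 0, 0.0008, 0.0006, 0, 0, 0], [0, 0, 0.0008, 0.0006, 0, 0, 0]]]'

```text
time_s: 14.0
position: [0.5836, -0.1335, 0.1075]
tool_rot: [[-0.085, 0.581, -0.81], [0.996, 0.05, -0.069], [0.0, -0.813, -0.583]]
wrist_force: [-0.4, -0.6, -2.3]
width: 0.0556
```

Emit:
apply_moves --rows '[[[0, 0, 0.0004, 0.0003, 0, 0, 0], [0, 0, 0.0008, 0.0006, 0, 0, 0], [0, 0, 0.0008, 0.0006, 0, 0, 0], [0, 0, 0.0008, 0.0006, 0, 0, 0]]]'

```text
time_s: 14.33
position: [0.5838, -0.1334, 0.1068]
tool_rot: [[-0.085, 0.581, -0.809], [0.996, 0.05, -0.069], [0.0, -0.812, -0.583]]
wrist_force: [-0.0, -0.2, -1.0]
width: 0.0557
```

```bash
python3 -c "
from h import *
s=observe();print(s['position'],s['wrist_force'],s['moment'])
im=eyes.get_image('scene');cv2.imwrite('pics/cs14.png',cv2.resize(im[200:260,185:245,::-1],None,fx=9,fy=9,interpolation=cv2.INTER_CUBIC))
im=eyes.get_image('wrist');cv2.imwrite('pics/w14.png',im[:,:,::-1])
"
```

```text
[ 0.58378361 -0.13343489  0.10676623] [-0.041989   -0.18005697 -0.96906672] [-0.05009455  0.72579867  0.03812442]
```

View pics/cs14.png

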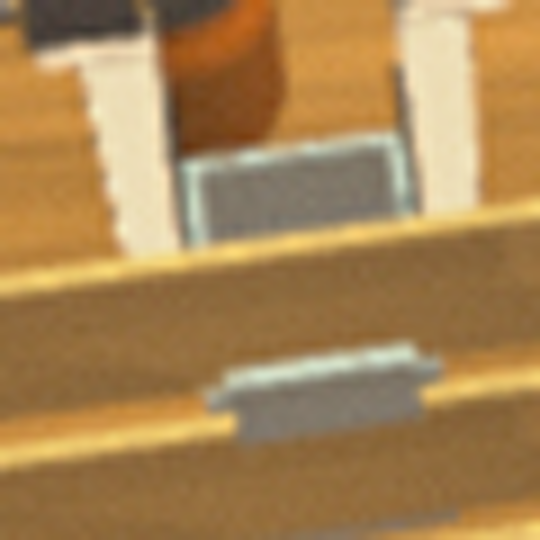

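View pics/w14.png

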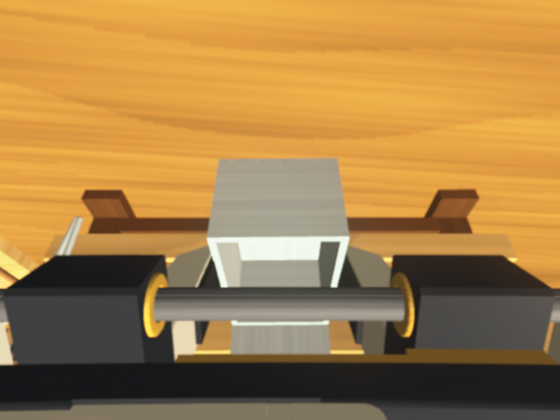

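Contact begins: Fz went from -2.3 to -1.0 N. I'll lower a little more until the stand carries the bin.

Emit:
apply_moves --rows '[[[0, 0, 0.0003, 0.0002, 0, 0, 0], [0, 0, 0.0004, 0.0003, 0, 0, 0], [0, 0, 0.0004, 0.0003, 0, 0, 0], [0, 0, 0.0004, 0.0003, 0, 0, 0]]]'

```text
time_s: 14.77
position: [0.5839, -0.1335, 0.1064]
tool_rot: [[-0.085, 0.581, -0.809], [0.996, 0.05, -0.069], [0.0, -0.812, -0.583]]
wrist_force: [1.0, 0.7, -0.1]
width: 0.0558
```

Emit:
apply_moves --rows '[[[0, 0, 0.0003, -0.0004, 0, 0, 0], [0, 0, 0.0006, -0.0008, 0, 0, 0], [0, 0, 0.0006, -0.0008, 0, 0, 0], [0, 0, 0.0006, -0.0008, 0, 0, 0]]]'

```text
time_s: 15.1
position: [0.5844, -0.1334, 0.1059]
tool_rot: [[-0.085, 0.58, -0.81], [0.996, 0.05, -0.069], [0.0, -0.813, -0.583]]
wrist_force: [-1.4, -0.4, 0.3]
width: 0.0555
```

Emit:
apply_moves --rows '[[[0, 0, 0.0003, -0.0004, 0, 0, 0], [0, 0, 0.0006, -0.0008, 0, 0, 0], [0, 0, 0.0006, -0.0008, 0, 0, 0], [0, 0, 0.0006, -0.0008, 0, 0, 0]]]'

```text
time_s: 15.43
position: [0.5853, -0.1333, 0.1059]
tool_rot: [[-0.085, 0.58, -0.81], [0.996, 0.049, -0.069], [0.0, -0.813, -0.582]]
wrist_force: [-3.9, 0.5, 2.0]
width: 0.0556
```

The plate has met the slats gently (Fx -3.9 N). Releasing.

Emit:
apply_moves --rows '[[[0.68, 0, 0, 0, 0, 0, 0], [0.75, 0, 0, 0, 0, 0, 0], [0.85, 0, 0, 0, 0, 0, 0], [0.95, 0, 0, 0, 0, 0, 0], [1, 0, 0, 0, 0, 0, 0], [1, 0, 0, 0, 0, 0, 0], [1, 0, 0, 0, 0, 0, 0], [1, 0, 0, 0, 0, 0, 0]]]'

```text
time_s: 16.1
position: [0.5856, -0.1333, 0.1061]
tool_rot: [[-0.085, 0.581, -0.81], [0.996, 0.05, -0.069], [0.0, -0.813, -0.583]]
wrist_force: [-1.1, 0.4, 0.3]
width: 0.092
```

```bash
python3 -c "
from h import *
s=observe();print(s['position'],s['wrist_force'],s['moment'],s['width'],s['joint_pos'])
im=eyes.get_image('scene');cv2.imwrite('pics/cs15.png',cv2.resize(im[180:280,165:265,::-1],None,fx=6,fy=6,interpolation=cv2.INTER_CUBIC))
im=eyes.get_image('wrist');cv2.imwrite('pics/w15.png',im[:,:,::-1])
"
```

```text
[ 0.58558799 -0.13328635  0.10607016] [-1.1060697   0.37148938  0.31066366] [-0.02696521  0.66983175  0.02913029] 0.09201312057243999 [ 78.75492073  49.33734436 -76.00433821 129.54282311 100.08262642
  30.44221321  29.21357879]
```

View pics/cs15.png

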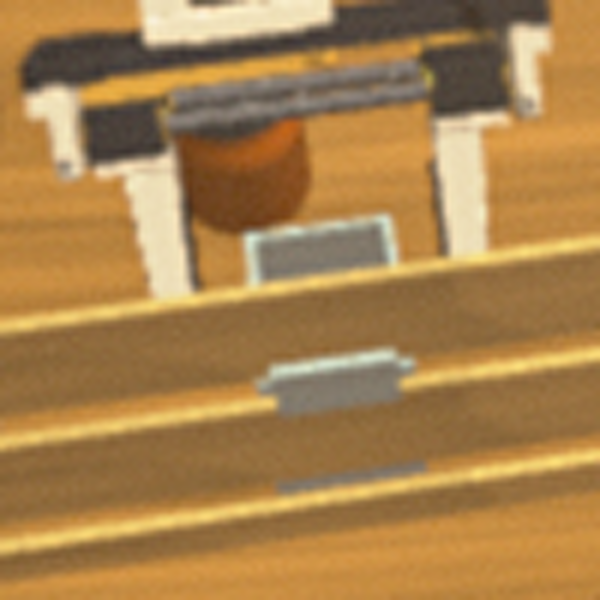

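View pics/w15.png

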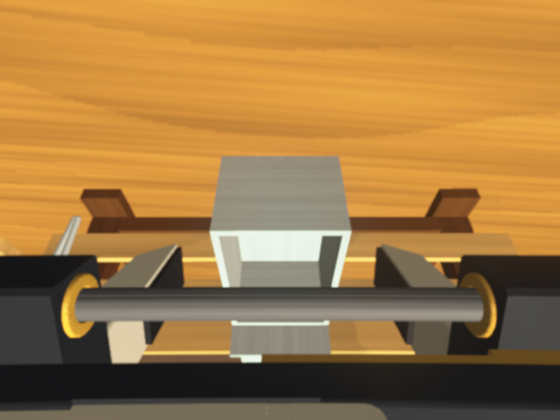

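It is hanging after release: the lip is behind the top slat and the fingers are clear on both sides. Retreating.

Emit:
apply_moves --rows '[[[1, 0, -0.008, 0, 0, 0, 0], [1, 0, -0.018, 0, 0, 0, 0], [1, 0, -0.03, 0, 0, 0, 0], [1, 0, -0.045, -0.01, 0, 0, 0], [1, 0, -0.065, -0.022, 0, 0, 0], [1, 0, -0.085, -0.036, 0, 0, 0], [1, 0, -0.105, -0.05, 0, 0, 0], [1, 0, -0.12, -0.06, 0, 0, 0], [1, 0, -0.12, -0.06, 0, 0, 0], [1, 0, -0.12, -0.06, 0, 0, 0]]]'

```text
time_s: 17.03
position: [0.5659, -0.1354, 0.2411]
tool_rot: [[-0.084, 0.583, -0.808], [0.996, 0.046, -0.07], [-0.003, -0.811, -0.585]]
wrist_force: [0.4, -0.6, -0.2]
width: 0.0918
```

```bash
python3 -c "
from h import *
s=observe();print(s['position'],s['wrist_force'],s['joint_pos'])
for n in ('scene','top','wrist'):
  im=eyes.get_image(n);cv2.imwrite(f'pics/{n}16.png',im[:,:,::-1])
np.save('pics/w16T.npy',wristT())
im=cv2.imread('pics/scene16.png');cv2.imwrite('pics/cs16.png',cv2.resize(im[180:280,165:265],None,fx=6,fy=6,interpolation=cv2.INTER_CUBIC))
"
```

```text
[ 0.56594925 -0.13538244  0.24108843] [ 0.36428403 -0.55550102 -0.22062609] [ 95.193729    25.15102652 -87.81673718 126.43878767  40.12644281
  21.18645724  76.64645751]
```

View pics/cs16.png

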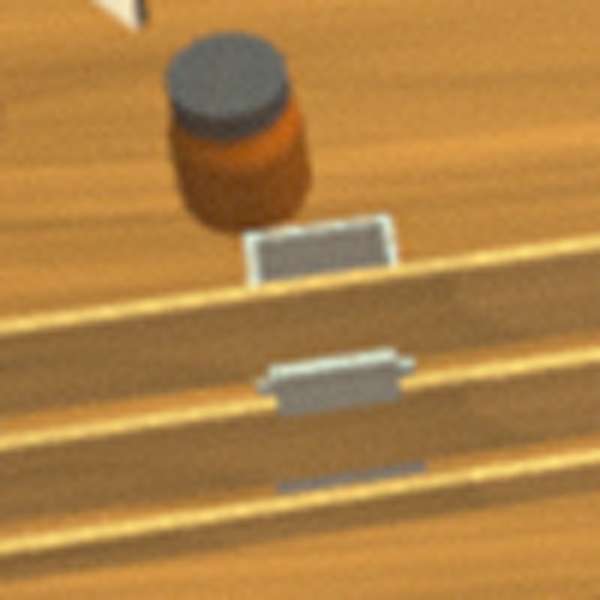

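View pics/wrist16.png

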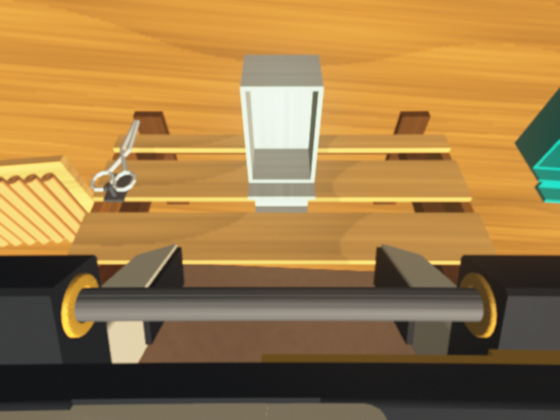

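View pics/top16.png

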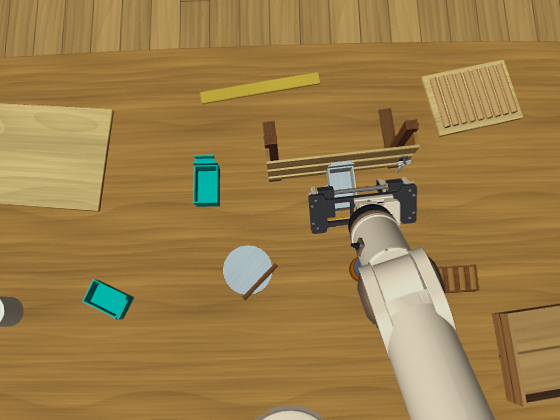

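```bash
python3 - <<'E'
from h import *
obj=np.array([[-45,-28,45],[-45,28,45],[-45,28,0],[-45,-28,0],[48,-28,62],[48,28,62]],float)/1e3
img=np.array([[242,87],[323,87],[320,57],[246,57],[247,199],[316,199]],float)
c=eyes.calibration("wrist");ok,rv,tv=cv2.solvePnP(obj,img,c["intrinsics"],c["D"])
pr=cv2.projectPoints(obj,rv,tv,c["intrinsics"],c["D"])[0][:,0];print((pr-img).round(1).tolist())
T=np.load('pics/w16T.npy');C=np.diag([1,-1,-1.]);R=T[:3,:3]@C@cv2.Rodrigues(rv)[0];t=T[:3,:3]@C@tv[:,0]+T[:3,3]
a=np.radians(SYAW);S=np.array([[np.cos(a),-np.sin(a),0],[np.sin(a),np.cos(a),0],[0,0,1]])
root=R@[.048,0,.058]+t
print("root in mark frame",(S.T@(root-np.r_[EDGE[:2],.1])).round(4),"tilt",np.arccos(R[2,2]).round(3),"x ang",np.arccos((S[:,0]@R[:,0])).round(3))
E
```

```text
[[-0.5, -0.3], [0.5, 0.1], [-0.6, -0.0], [0.3, -0.3], [1.5, 0.0], [-1.1, 0.6]]
root in mark frame [-0.0014  0.0014  0.0286] tilt 0.072 x ang 0.071
```

```bash
python3 - <<'E'
from h import *
im=cv2.imread('pics/wrist16.png');cv2.imwrite('pics/cw16.png',cv2.resize(im[45:215,225:340],None,fx=5,fy=3.5,interpolation=cv2.INTER_CUBIC))
im=cv2.imread('pics/w15.png');cv2.imwrite('pics/cw15.png',cv2.resize(im[145:365,200:360],None,fx=4,fy=2.7,interpolation=cv2.INTER_CUBIC))
E
```

```text
(no output)
```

View pics/cw16.png

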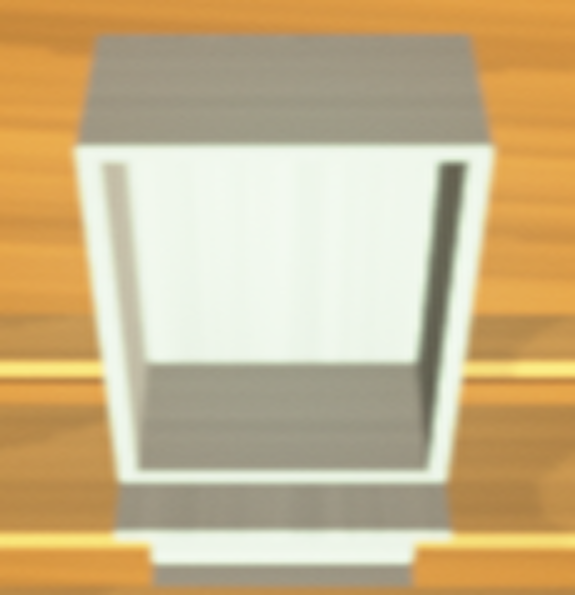

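View pics/cw15.png

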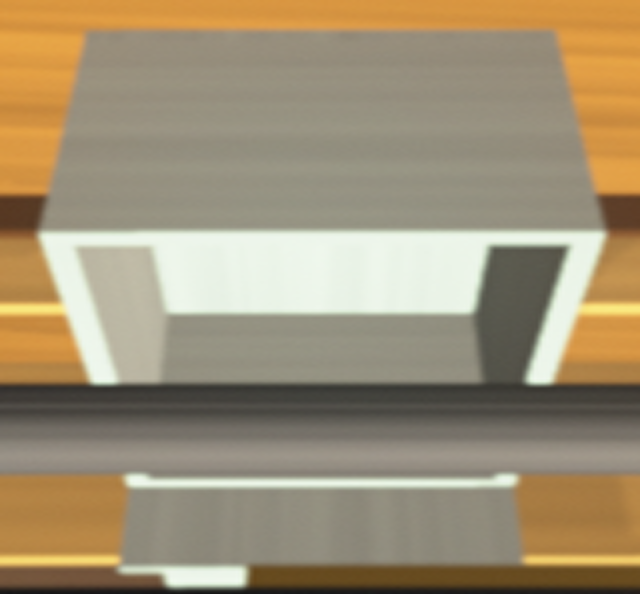

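```bash
python3 - <<'E'
from h import *
k=lambda u,v:((u+.5)/5-.5+225,(v+.5)/3.5-.5+45)
obj=np.array([[-45,-28,45],[-45,28,45],[-45,28,0],[-45,-28,0],[45,-28,45],[45,28,45],[45,-28,62],[45,28,62]],float)/1e3
img=np.array([k(75,146),k(494,146),k(472,36),k(97,36),k(118,483),k(450,483),k(115,531),k(452,531)])
c=eyes.calibration("wrist");ok,rv,tv=cv2.solvePnP(obj,img,c["intrinsics"],c["D"])
pr=cv2.projectPoints(obj,rv,tv,c["intrinsics"],c["D"])[0][:,0];print((pr-img).round(1).tolist())
T=np.load('pics/w16T.npy');C=np.diag([1,-1,-1.]);R=T[:3,:3]@C@cv2.Rodrigues(rv)[0];t=T[:3,:3]@C@tv[:,0]+T[:3,3]
a=np.radians(SYAW);S=np.array([[np.cos(a),-np.sin(a),0],[np.sin(a),np.cos(a),0],[0,0,1]])
Q=S.T@R;root=R@[.048,0,.058]+t
print("root",(S.T@(root-np.r_[EDGE[:2],.1])).round(4),"tilt",np.arccos(R[2,2]).round(4),"xaxis in stand",Q[:,0].round(3))
E
```

```text
[[0.2, 0.0], [-0.2, -0.1], [-0.3, -0.3], [0.3, -0.1], [0.6, -0.2], [-0.7, -0.2], [-0.1, 0.4], [0.1, 0.5]]
root [-0.0039  0.0011  0.0306] tilt 0.0532 xaxis in stand [0.999 0.005 0.053]
```

```bash
python3 -c "
from h import *
s=observe();print(s['time_s'],s['wrist_force']);print(bot.close_job())"
```

```text
17.1833 [-0.32348828 -0.01983832 -0.42279289]
the job is handed in; nothing more can be done
None
```

The steel bin is hanging in the middle of the upper groove, and I handed the job in at about 17 s; no verdict was reported.

I gripped the bin across its width and tilted its front up 58°. I worked the lip into the groove in small steps, turned the bin down and lowered it until the stand carried it. Then I pressed it lightly against the slats and released it. Wrist readings taken after each step changed by no more than about 4 N on contact.

**Last checks (wrist camera, after I backed off):**
- **Position:** bin_root is about 2 to 4 mm in front of the face, about 1 mm off the middle, and about 30 mm above the mark. The groove edge came out at about 30 mm by touch.
- **Attitude:** the bin is square to the face within 0.01 rad. Its front is about 0.05 rad down, which matches the natural play of the lip on the 5 mm slat.
- **Clearance:** the gripper is clear of the bin, with only noise left on the wrist force.
- **Bystanders:** the knife and the turquoise bins look unmoved in the last top view. The jar shows beside the bin in the last scene crop. The jar and mould were partly hidden by the arm in the top view, so I did not measure them again.

**Where checks disagreed:**
- A first, coarser fit gave a tilt of 0.07 rad; the refined one gave 0.05. Both are under the 0.1 limit.
- The camera estimate of the groove edge was 1 to 3 mm higher than the touch reading.
- Joint 3 ended at -87.8°, close to its -87.97° limit but inside it.

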